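Lay out the tin bars for a melt

ROBOT

A 6-joint arm with a two-finger parallel gripper is mounted at the origin on the work surface. World frame = base frame: x ahead of the robot, y to its left, z up, the work surface at z = 0. Lengths are in m, angles in rad, forces in N, time in s.
With the tool pointing down it reaches from about 0.3 to 0.875 m from the base axis. Payload 6.4 kg.
Tool frame: the origin (TCP) lies midway between the tips of the shut fingers; the grasp point (between the pads) lies 19 mm behind it; z points along the fingers, y is the line along which they close (so a half turn about z gives the same grasp; the last joint's range is limited). The gripper opens to 85 mm and grips with 20 to 120 N. Pads are 22 mm wide; open, the fingers measure 114 mm over their backs; the gripper's body (76 mm by 85 mm) begins 54 mm behind the grasp point. The pads swing forward as they close: fully open they stand 13 mm farther back than shut.
Start: joints at [-1.547, 0.181, 1.607, -0, 1.354, -0.206], TCP at [0.131, -0.56, 0.231] pointing down, gripper open.
Joint ranges: [-2.99, 2.99], [-0.89, 2.07], [0.3, 2.58], [-1.14, 4.28], [0, 2.63], [-3.12, 3.12]. Speed limits (rad/s): [2.57, 2.57, 3.01, 3.14, 3.14, 3.14].

INTERFACE

Orientations are given as a unit quaternion [w, x, y, z].
In Python, from bench import sensors, vision, ctrl gives the robot as it stands.
- The arm moves only by the tool carry_out, never from a script. Its argument "deltas" is text: rows parted by semicolons, each of 7 numbers parted by spaces: the shift along the tool's x, y, z in mm, then the turn, a rotation vector about the tool's x, y, z in rad, then the closure, from 0 (fully open) to 1 (shut). In form: tx ty tz ax ay az claw; .... A call has 1 to 12 rows; each row is the pose to reach, as a shift and turn from the pose commanded when the call began, along the tool's axes at that moment; what a row does not reach only later rows make up. A row lasts 1/8 s, in which the tool goes at most 62.5 mm and 10.7 degrees, less where a joint would pass 70% of its speed; a pose out of reach is approached as far as the arm can. A call with a gripper value outside its range is refused whole. The fingers move at their own pace and stop on an object; the grip force is fixed at half the most. Time passes only in rows, so rows that repeat a pose let the fingers close. It gives the time, the measured TCP pose, the force, the opening and the grip force at its end, in the units of the state.
- sensors.get_obs(): the state, without advancing time (a new reading comes with each control period).
- vision.camera(name): name is "scene" or "top"; returns the picture (400x640x3 uint8, blue, green, red); there is no depth.
- vision.camera_model(name): a dict with "K" (3x3 intrinsics, pixels), "k1" (the pictures are not rectified: a ray, as slopes to the right and down, at radius r is drawn at 1 + k1 r^2 times it, then the intrinsics apply), "extrinsics" (4x4, takes a point from world to camera coordinates). Camera axes: x right, y down, z forward; pixel columns grow to the right and rows downward; lengths in m; the calibration is good to about 2 mm. A picture is of the moment at which its call begins. camera_model takes no time and is no camera call.
- ctrl.hand_in(): hands the job in; it is judged then, once.
The state is a dict: "time_s": time; "q": joint angles; "dq": joint speeds; "joint_efforts": joint torques, N m; "eef_pos": TCP position; "eef_rot": TCP orientation; "wrist_force": force on the tool from outside, world axes, zero at the start; "torque": the same for the moment, N m; "opening": opening from 0.0 (shut) to 1.0 (fully open); "grasp_force": force on a finger pad.
Only numpy, scipy, OpenCV 4.12 (cv2) and the standard library are available. Lean on these libraries where they do the work, as an engineer would, in place of code of your own. Each camera call takes 0.05 s, during which the arm holds its last target. There are 200 camera calls.

TASK

Set out the metal for the next melt: open the bar bin, prop its lid on the stay and let go of it before you reach in, then take out every tin bar and lay each one in a groove of its own on the notched rack, seated in both rails and roughly centred. With all the bars on the rack, lift the lid off the stay, fold the stay down and shut the lid fully; leave the other things on the bench where they are.

Things in the scene. Friction and masses are not known exactly. Their poses are not given: they have to be found in the camera images.
- bar0: round tin bar, 26 mm in diameter, 130 mm long, 0.35 to 0.65 kg, bare metal; origin at its centre, x along its axis. At the start it lies in the closed bin, roughly along the bin's x. Two to four of the four bars are present; an absent bar reads None
- bar1: round tin bar, 26 mm in diameter, 130 mm long, 0.35 to 0.65 kg, bare metal; origin at its centre, x along its axis. At the start it lies in the closed bin, roughly along the bin's x. Two to four of the four bars are present; an absent bar reads None
- bar2: round tin bar, 26 mm in diameter, 130 mm long, 0.35 to 0.65 kg, bare metal; origin at its centre, x along its axis. At the start it lies in the closed bin, roughly along the bin's x. Two to four of the four bars are present; an absent bar reads None
- bar3: round tin bar, 26 mm in diameter, 130 mm long, 0.35 to 0.65 kg, bare metal; origin at its centre, x along its axis. At the start it lies in the closed bin, roughly along the bin's x. Two to four of the four bars are present; an absent bar reads None
- bin: grey steel bar bin fixed to the bench, outside 190 (x) x 290 (y) x 72 mm high, 5 mm walls. Origin at the centre of its underside, z up, x from its front (the side with the lid handle, towards the robot) to its back, where the lid is hinged along y
- bin_floor (a point): centre of the bin's inner floor, 10 mm above the bench. On it two wooden notched bearers, 8 mm thick, run along the bin's y at x = -36 and +36 mm: bars lie across both, along x, in four V notches at y = -84, -28, 28, 84 mm, bar centre 38 mm above the bench; teeth reach 40 mm, the upright bearer ends (|y| 98 to 106 mm) 55 mm above the bench
- lid (a joint): lid angle, rad: 0 shut, grows as the front edge rises, stop at 1.658 (just past upright). 0.45 kg steel panel 192 mm deep, 294 mm wide, 8 mm thick. Its hinge has a little friction: let go above about 1.54 the lid stands by itself, though a knock brings it down; let go lower it falls shut. Propped on its stay it rests at 1.295. On its +y edge it carries a steel keeper, a small ledge with a shoulder, 125 mm from the hinge, that takes the stay's pin
- lid_hinge (a point): point on the hinge line, middle of the bin's back rim: 95 mm behind and 72 mm above the bin's origin
- lid_handle (a point): grip point in the round wooden lid handle, 218 mm from the hinge line, 4 mm above the plane of the lid's underside (which passes through the hinge line). The handle, 22 mm in diameter, sticks out 51 mm from the middle of the lid's front edge, in the lid's plane: level to the front when shut, up when the lid is upright
- stay (a joint): stay angle, rad: 0 folded (lying level along the bin's +y side, free end to the front), grows as its free end swings up and over to the back; stop at 1.763, a little past upright, where it leans by its own weight. Swung up to its stop, it meets the keeper as the lid is let down from upright; the lid first touches it at 1.335 and settles at lid 1.295, stay 1.73, locked as a triangle; raising the lid frees it and the stay leans back on its stop
- stay_pivot (a point): point on the stay's pivot axis (along the bin's y): 30 mm behind, 204 mm to +y and 32 mm above the bin's origin, in the same bin-y plane as stay_grip
- stay_grip (a point): middle of the black grip at the stay's free end, a round bar 18 mm in diameter and 50 mm long lying along the bin's y, outside the stay arm; 160.7 mm from the pivot axis. An 8 mm thick steel arm, 0.15 kg, hardly any friction
- rack: plywood charging rack fixed to the bench: base 110 (x) x 250 (y) x 6 mm with two upright notched rails, 8 mm thick, at x = -36 and +36 mm, running along y, teeth 46 mm tall, upright ends (|y| 113 to 121 mm) 56 mm tall; four V grooves (90 degrees, 28 mm wide, 14 mm deep) 66 mm apart cross both rails along x. Origin at the centre of the underside, z up
- groove0 (a point): where the centre of a bar lies once seated in groove 0 of the rack: midway between the rails, 42 mm above the bench; groove 0 is at the rack's -y end, 3 at the +y end
- groove1 (a point): where the centre of a bar lies once seated in groove 1 of the rack: midway between the rails, 42 mm above the bench
- groove2 (a point): where the centre of a bar lies once seated in groove 2 of the rack: midway between the rails, 42 mm above the bench
- groove3 (a point): where the centre of a bar lies once seated in groove 3 of the rack: midway between the rails, 42 mm above the bench
- ladle: steel ladle 200 mm long lying on the bench; not part of the job
- brush: hand brush lying on the bench; not part of the job
- mallet: wooden mallet lying on the bench; not part of the job
- shaker: closed jar 60 mm across, 130 mm tall, standing on the bench; not part of the job
- crucible: small clay crucible 64 mm across, 70 mm tall, standing on the bench; not part of the job

How it is judged:
By the outcome, as a careful person would: the job done as asked, in the order asked, and still so for the second after the job is handed in, with the robot touching nothing.
Of bar0, bar1, bar2, bar3 only 2 to 4 are there at a start; the rules pass over those that are not, and their reading is None.
At some moment in a run one of bar0, bar1, bar2, bar3 may be knocked a few centimetres aside while the robot is not near it.
Once in a run the grip may slacken for a moment while it holds something.
It also fails if it takes over 210 s, if anything falls off the work surface, if the arm or the gripper's body presses on something with over 40 N, if the wrist force passes 120 N, or if a joint passes its speed limit or range.

## Working session

There is one attempt and no reset: what is moved stays moved. The work goes in short steps, Python scripts to look and compute and a tool call to move; the robot and the scene stay as the last step left them, time stands still between calls to the robot, and variables do not carry over. Pictures are saved under pics/ and viewed, at most 14 in all, crops included, and the job is handed in when it is done.

Besides the shell and the picture viewer there is one more tool, called after "Request:" as name(argument=value, ...) on one line, values as JSON. carry_out: Moves the arm, as the interface text tells. Its arguments: {"type":"object","properties":{"deltas":{"type":"string"}},"required":["deltas"]}

```bash
ls; mkdir -p pics
python3 - <<'E'
from bench import sensors, vision
import cv2
for n in("scene","top"):
    cv2.imwrite(f"pics/{n}0.png",vision.camera(n)); m=vision.camera_model(n); print(n,m)
print(sensors.get_obs())
E
```

```text
pics
scene {'K': array([[410.84430183,   0.        , 314.97241719],
       [  0.        , 410.84430183, 195.99152319],
       [  0.        ,   0.        ,   1.        ]]), 'k1': 0.018094766189005802, 'extrinsics': array([[ 0.32995316,  0.9439618 , -0.00818785, -0.13246843],
       [ 0.70789086, -0.25315628, -0.65939551, -0.31430761],
       [-0.62451697,  0.21177353, -0.75175164,  1.5881279 ],
       [ 0.        ,  0.        ,  0.        ,  1.        ]])}
top {'K': array([[466.68408242,   0.        , 311.98460856],
       [  0.        , 466.68408242, 202.53000376],
       [  0.        ,   0.        ,   1.        ]]), 'k1': -0.08455446901139183, 'extrinsics': array([[-0.01697675, -0.99974171,  0.01510964, -0.04990091],
       [-0.99580635,  0.01554735, -0.09015539,  0.50116208],
       [ 0.08989719, -0.01657682, -0.99581309,  1.29364169],
       [ 0.        ,  0.        ,  0.        ,  1.        ]])}
{'time_s': 0.1, 'q': array([-1.54729152e+00,  1.81466949e-01,  1.60787977e+00,  3.54193075e-05,
        1.35380809e+00, -2.06304132e-01]), 'dq': array([ 0.0007143 , -0.00087832, -0.00287854, -0.00127841, -0.00072619,
        0.00026457]), 'joint_efforts': array([ 4.85231806e-05, -4.45874941e+01, -3.52241671e+01, -2.68401527e-04,
        4.10713779e-03, -7.89736021e-06]), 'eef_pos': array([ 0.13099423, -0.55938455,  0.23048778]), 'eef_rot': array([-7.76237070e-04,  9.93405877e-01,  1.14647954e-01,  8.85098920e-05]), 'wrist_force': array([ 1.23400974, -0.17537308, -0.04317043]), 'torque': array([ 0.02875472,  0.00239573, -0.02271994]), 'grasp_force': 0.0, 'opening': 1.002280267857425}
```

View pics/scene0.png

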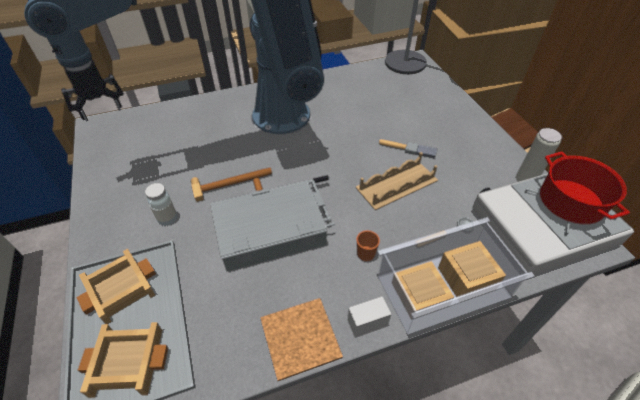

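View pics/top0.png

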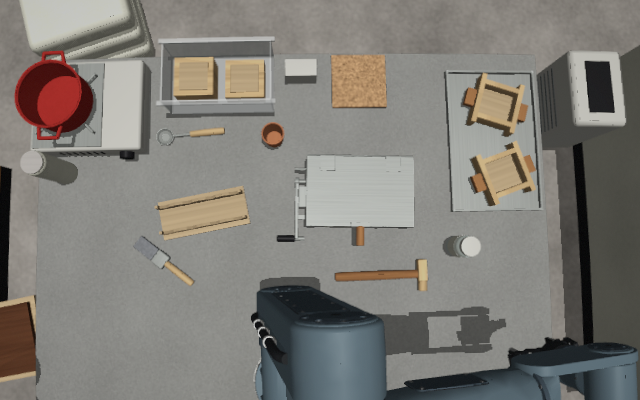

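The top view shows the bin lid at (307–414, 156–227), its handle at (360,236), the stay grip at (286,239), and the rack centred near (203,212). Next is a closer crop to get accurate points.

```bash
cat > h.py <<'E'
import numpy as np, cv2
from scipy.spatial.transform import Rotation as R
from bench import sensors, vision
def proj(n,P):
    m=vision.camera_model(n);E=m["extrinsics"];p=np.atleast_2d(P)@E[:3,:3].T+E[:3,3]
    s=p[:,:2]/p[:,2:];s=s*(1+m["k1"]*(s**2).sum(1,keepdims=True))
    return s*m["K"][0,0]+m["K"][:2,2]
def back(n,uv,z):
    m=vision.camera_model(n);E=m["extrinsics"]
    d=(np.array(uv,float)-m["K"][:2,2])/m["K"][0,0];s=d.copy()
    for _ in range(20): s=d/(1+m["k1"]*(s@s))
    r=E[:3,:3].T@np.append(s,1);c=-E[:3,:3].T@E[:3,3]
    return c+r*(z-c[2])/r[2]
E
python3 - <<'E'
from h import *
im=cv2.imread("pics/top0.png")
cv2.imwrite("pics/c0.png",cv2.resize(im[140:260,140:425],None,fx=2.8,fy=2.8,interpolation=cv2.INTER_CUBIC))
# rough
for n,uv,z in[("lid fl",(414,227),.08),("lid fr",(307,227),.08),("lid bl",(307,156),.08),("lid br",(414,156),.08),("handle",(360,236),.076),("grip",(286,239),.032)]:
    print(n,back("top",uv,z).round(3))
E
```

```text
lid fl [ 0.424 -0.332  0.08 ]
lid fr [ 0.429 -0.043  0.08 ]
lid bl [ 0.623 -0.046  0.08 ]
lid br [ 0.619 -0.339  0.08 ]
handle [ 0.403 -0.185  0.076]
grip [0.399 0.016 0.032]
```

View pics/c0.png

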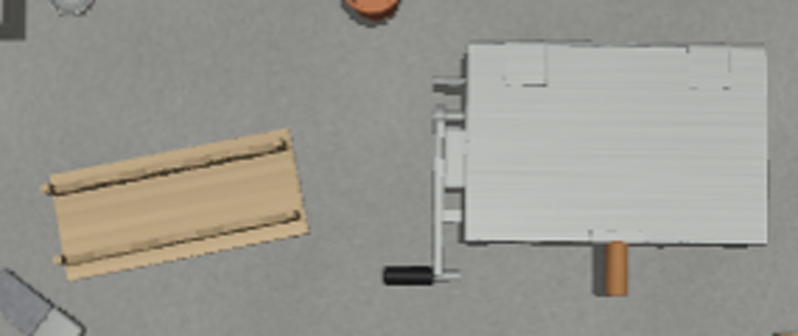

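The crop shows lid corners at (468,44), (767,46), (767,244) and (464,242), the black grip at (384–434,275), and rack base corners at (50,175), (290,128), (308,234) and (68,280).

```bash
cat >> h.py <<'E'
def fit(n,uv,P):
    "x,y,yaw of a body whose points P are seen at uv"
    from scipy.optimize import least_squares
    f=lambda v:(proj(n,np.array(P)@R.from_euler('z',v[2]).as_matrix().T+[v[0],v[1],0])-uv).ravel()
    s=least_squares(f,[.45,0,0]);return s.x,np.abs(s.fun).max()
E
python3 - <<'E'
from h import *
c=lambda L:np.array(L)/2.8+140-.18
# lid corners in bin frame: hinge x=+.095, depth .192 ; top z=.08
x0,x1=.095-.192,.095
print("bin",fit("top",c([(468,44),(767,46),(767,244),(464,242)]),[(x1,.147,.08),(x1,-.147,.08),(x0,-.147,.08),(x0,.147,.08)]))
a,b=.055,.125
print("rack",fit("top",c([(50,175),(290,128),(308,234),(68,280)]),[(a,b,.006),(a,-b,.006),(-a,-b,.006),(-a,b,.006)]))
E
```

```text
bin (array([ 0.52552626, -0.18861379, -0.02606911]), np.float64(0.6118529615189345))
rack (array([0.47745888, 0.2516275 , 0.1755963 ]), np.float64(0.24628897456406662))
```

```bash
cat >> h.py <<'E'
from scipy.spatial.transform import Slerp
BIN=(0.5255,-0.1886,-0.026); RACK=(0.4775,0.2516,0.1756)
def pose(p,a=0,yo=0,F=BIN,g=.021):
    "tool pose (TCP, R) with the grasp point at p in frame F, tilted forward by a, turned yo about z"
    Z=R.from_euler('z',F[2]); r=Z*R.from_euler('y',-a)*R.from_euler('z',yo)*R.from_matrix(np.diag([1.,-1,-1]))
    t=Z.apply(p)+[F[0],F[1],0]+r.apply([0,0,g]); return t,r
def cur():
    o=sensors.get_obs();return np.array(o["eef_pos"]),R.from_quat(np.roll(o["eef_rot"],-1))
def rows(wps,start=None,d=0):
    "wps: (pose, n rows, claw); prints rows relative to start"
    t0,r0=start or cur(); tp,rp=t0,r0; out=[]
    for (t,r),n,c in wps:
        S=Slerp([0,1],R.concatenate([rp,r]))
        for k in range(1,n+1):
            v=r0.inv().apply(tp+(t-tp)*k/n-t0)*1000; w=(r0.inv()*S(k/n)).as_rotvec()
            out.append(" ".join(f"{x:.{d}f}" for x in v)+" "+" ".join(f"{x:.2f}" for x in w)+f" {c}")
        tp,rp=t,r
    for i in range(0,len(out),12): print("; ".join(out[i:i+12]).replace("-0.00 ","0 ").replace("0.00 ","0 "));print()
def lid(th,L=.218,off=.004): return np.array([.095-L*np.cos(th)+off*np.sin(th),0,.072+L*np.sin(th)+off*np.cos(th)])
def stay(th,y=.206,L=.1607): return np.array([.03-L*np.cos(th),y,.032+L*np.sin(th)])
def st():
    o=sensors.get_obs();t,r=cur();print(o["time_s"],"q",o["q"].round(2),t.round(4),"f",o["wrist_force"].round(1),"op",round(o["opening"],3),"gf",o["grasp_force"]);return t,r
E
python3 - <<'E'
from h import *
a=.7
back_=np.array([-np.sin(a),0,np.cos(a)])
p=lid(0,.220)
rows([(pose(p+back_*.10,a),12,.3)])
E
```

```text
25 -26 8 -0.01 0.06 0.02 0.3; 50 -53 16 -0.02 0.12 0.04 0.3; 75 -79 24 -0.02 0.17 0.06 0.3; 99 -105 32 -0.03 0.23 0.08 0.3; 124 -131 39 -0.04 0.29 0.10 0.3; 149 -158 47 -0.05 0.35 0.12 0.3; 174 -184 55 -0.05 0.41 0.14 0.3; 199 -210 63 -0.06 0.46 0.16 0.3; 224 -237 71 -0.07 0.52 0.18 0.3; 249 -263 79 -0.08 0.58 0.20 0.3; 274 -289 87 -0.08 0.64 0.22 0.3; 298 -316 95 -0.09 0.70 0.24 0.3
```

Request:
carry_out(deltas="149 -158 0 -0.05 0.35 0.12 0.3; 149 -158 0 -0.05 0.35 0.12 0.3; 149 -158 0 -0.05 0.35 0.12 0.3; 149 -158 0 -0.05 0.35 0.12 0.3; 298 -316 95 -0.09 0.70 0.24 0.3; 298 -316 95 -0.09 0.70 0.24 0.3; 298 -316 95 -0.09 0.70 0.24 0.3; 298 -316 95 -0.09 0.70 0.24 0.3; 298 -316 95 -0.09 0.70 0.24 0.3; 298 -316 95 -0.09 0.70 0.24 0.3; 298 -316 95 -0.09 0.70 0.24 0.3; 298 -316 95 -0.09 0.70 0.24 0.3")

```text
time_s: 1.6
eef_pos: [0.3487, -0.1847, 0.136]
eef_rot: [0.004, 0.939, -0.011, 0.345]
wrist_force: [1.1, -0.5, 1.1]
opening: 0.697
grasp_force: 0.0
```

Run:
```python
from h import *
t,r=st(); a=.7
print(pose(lid(0,.220)+np.array([-np.sin(a),0,np.cos(a)])*.10,a)[0], r.apply([0,0,1]).round(3), r.apply([0,1,0]).round(3))
rows([(pose(lid(0,.220),a),1,.3)])
cv2.imwrite("pics/s1.png",vision.camera("scene"));
```

```text
1.6 q [-1.44 -0.53  2.58  0.79  1.12 -0.22] [ 0.3487 -0.1847  0.136 ] f [ 1.1 -0.5  1.1] op 0.697 gf 0.0
[ 0.34966625 -0.18402729  0.13642253] [ 0.647 -0.015 -0.762] [-0.023 -1.     0.001]
1 -1 100 0 0 0 0.3
```

View pics/s1.png

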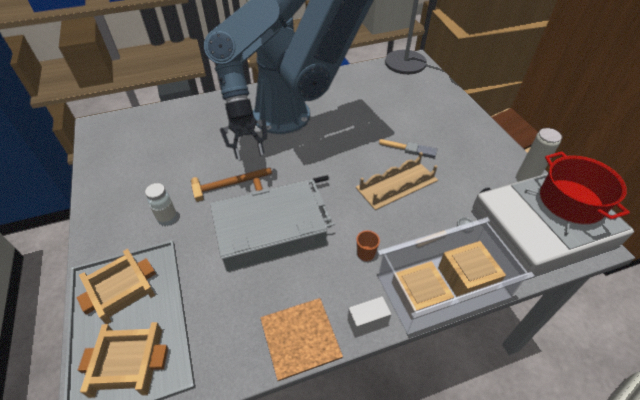

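The gripper sits in front of and above the lid handle near (245,145), and nothing in the scene has moved. Now I'll advance and grip.

Request:
carry_out(deltas="1 0 50 0 0 0 0.3; 1 -1 80 0 0 0 0.3; 1 -1 100 0 0 0 0.3; 1 -1 100 0 0 0 0.3; 1 -1 100 0 0 0 1; 1 -1 100 0 0 0 1; 1 -1 100 0 0 0 1; 1 -1 100 0 0 0 1; 1 -1 100 0 0 0 1; 1 -1 100 0 0 0 1")

```text
time_s: 2.9
eef_pos: [0.4145, -0.184, 0.0615]
eef_rot: [0.004, 0.938, -0.009, 0.345]
wrist_force: [-11.1, 7.1, 13.6]
opening: 0.235
grasp_force: 57.9
```

Run:
```python
from h import *
t,r=st(); print(pose(lid(0,.220),.7)[0])
np.save("cmd.npy",np.r_[t,r.as_quat()])
# arc from lid 0 to 1.62, tilt .7 -> 0
N=24; rows([(pose(lid(1.63*k/N,.220),.7*(1-k/N)),1,1) for k in range(1,N+1)])
```

```text
2.9 q [-1.16 -0.05  2.48  1.12  0.71 -0.45] [ 0.4145 -0.184   0.0615] f [-11.1   7.1  13.6] op 0.235 gf 57.87560820579529
[ 0.41406625 -0.18570207  0.05993831]
8 2 -10 0 -0.03 0.01 1; 19 2 -20 0 -0.06 0.01 1; 30 2 -30 0 -0.09 0.01 1; 41 2 -38 0 -0.12 0.01 1; 54 2 -46 0 -0.15 0.01 1; 66 2 -53 0 -0.18 0.01 1; 79 2 -59 0 -0.21 0.01 1; 93 2 -64 0 -0.24 0.01 1; 107 2 -68 0 -0.27 0.01 1; 121 2 -71 0 -0.30 0.01 1; 135 2 -73 0 -0.33 0.01 1; 149 2 -75 0 -0.36 0.01 1

164 2 -75 0 -0.38 0.01 1; 178 2 -74 0 -0.41 0.01 1; 192 2 -72 0 -0.44 0.01 1; 206 3 -69 0 -0.47 0.01 1; 220 3 -66 0 -0.50 0.01 1; 234 3 -61 0 -0.53 0.01 1; 247 3 -55 0 -0.56 0.01 1; 260 3 -49 0 -0.59 0.01 1; 272 3 -41 0 -0.62 0.01 1; 284 3 -33 0 -0.65 0.01 1; 295 3 -24 0 -0.68 0.01 1; 305 3 -14 0 -0.71 0.01 1
```

Request:
carry_out(deltas="8 0 -10 0 -0.03 0 1; 19 0 -20 0 -0.06 0 1; 30 0 -30 0 -0.09 0 1; 41 0 -38 0 -0.12 0 1; 54 0 -46 0 -0.15 0 1; 66 0 -53 0 -0.18 0 1; 79 0 -59 0 -0.21 0 1; 93 0 -64 0 -0.24 0 1; 107 0 -68 0 -0.27 0 1; 121 0 -71 0 -0.30 0 1; 135 0 -73 0 -0.33 0 1; 149 0 -75 0 -0.36 0 1")

```text
time_s: 4.4
eef_pos: [0.4788, -0.1858, 0.2138]
eef_rot: [0.003, 0.985, -0.011, 0.17]
wrist_force: [12.2, -2.5, -17.4]
opening: 0.235
grasp_force: 59.2
```

Run:
```python
from h import *
t,r=st(); z=r.apply([0,0,1]); print("tilt",np.arctan2(z[0],-z[2]))
Z=R.from_euler('z',BIN[2]); g=Z.inv().apply(t-z*.021-[BIN[0],BIN[1],0]); print("grasp in bin",g, "th",np.arctan2(g[2]-.072,.095-g[0]),"L",np.hypot(g[2]-.072,.095-g[0]))
N=24; rows([(pose(lid(1.63*k/N,.220)+[0,g[1],0],.7*(1-k/N)),1,1) for k in range(13,N+1)])
```

```text
4.4 q [-0.75 -0.16  2.03  0.26  1.03  0.74] [ 0.4788 -0.1858  0.2138] f [ 12.2  -2.5 -17.4] op 0.235 gf 59.220494627952576
tilt 0.34185754745863156
grasp in bin [-0.05379735  0.00154963  0.23356782] th 0.8265215517919 L 0.21964701768793832
15 0 -6 0 -0.02 0 1; 28 0 -11 0 -0.05 0 1; 42 0 -14 0 -0.08 0 1; 57 0 -16 0 -0.11 0 1; 71 0 -18 0 -0.14 0 1; 85 0 -18 0 -0.17 0 1; 99 0 -18 0 -0.20 0 1; 114 0 -16 0 -0.23 0 1; 128 0 -14 0 -0.25 0 1; 142 0 -10 0 -0.28 0 1; 155 1 -5 0 -0.31 0 1; 169 1 -0 0 -0.34 0 1
```

Excellent tracking. Continue to the top, then let the lid settle.

Request:
carry_out(deltas="15 0 -6 0 -0.02 0 1; 28 0 -11 0 -0.05 0 1; 42 0 -14 0 -0.08 0 1; 57 0 -16 0 -0.11 0 1; 71 0 -18 0 -0.14 0 1; 85 0 -18 0 -0.17 0 1; 99 0 -18 0 -0.20 0 1; 114 0 -16 0 -0.23 0 1; 128 0 -14 0 -0.25 0 1; 142 0 -10 0 -0.28 0 1; 155 0 -5 0 -0.31 0 1; 169 0 0 0 -0.34 0 1")

```text
time_s: 5.9
eef_pos: [0.6385, -0.1901, 0.2726]
eef_rot: [0.001, 1.0, -0.012, 0.002]
wrist_force: [-0.2, 0.1, -0.5]
opening: 0.002
grasp_force: 0.0
```

```bash
cat >> h.py <<'E'
def inbin(g=.021):
    t,r=st(); z=r.apply([0,0,1]); p=R.from_euler('z',BIN[2]).inv().apply(t-z*g-[BIN[0],BIN[1],0])
    print("tilt",np.arctan2(z[0],-z[2]).round(3),"in bin",p.round(4),"lid th",np.arctan2(p[2]-.072,.095-p[0]).round(3),"L",np.hypot(p[2]-.072,.095-p[0]).round(4)); return p
E
python3 - <<'E'
from h import *
p=inbin()
t,r=cur()
# wait 2 release, up 70, then to above stay grip: tilt .5, turned 90
a=.5; up=np.array([-np.sin(a),0,np.cos(a)]); s0=stay(0,.208)
for yo in(np.pi/2,-np.pi/2):
    rows([((t+[0,0,.08],r),1,.6),(pose(s0+[0,0,.25],.25,yo,g=.022),1,.6),(pose(s0+up*.09,a,yo,g=.022),1,.6)])
E
```

```text
5.9 q [-0.47  0.35  1.32 -0.    1.47  1.13] [ 0.6385 -0.1901  0.2726] f [-0.2  0.1 -0.5] op 0.002 gf 0.0
tilt 0.004 in bin [0.1129 0.0015 0.2936] lid th 1.651 L 0.2224
0 0 -80 0 0 0 0.6; -238 -207 10 -0.19 0.20 -1.56 0.6; -276 -208 179 -0.39 0.39 -1.53 0.6

0 0 -80 0 0 0 0.6; -238 -207 10 0.20 0.19 1.57 0.6; -276 -208 179 0.39 0.39 1.54 0.6
```

```bash
cat >> h.py <<'E'
def look(name,c1,c2):
    "both cameras, cropped (r0,r1,c0,c1), stacked side by side within 800x600"
    A=[]
    for n,c in(("scene",c1),("top",c2)):
        im=vision.camera(n)[c[0]:c[1],c[2]:c[3]]; s=398/im.shape[1]; s=min(s,590/im.shape[0]); A.append(cv2.resize(im,None,fx=s,fy=s,interpolation=cv2.INTER_CUBIC))
    h=max(a.shape[0] for a in A); A=[cv2.copyMakeBorder(a,0,h-a.shape[0],0,0,cv2.BORDER_CONSTANT) for a in A]
    cv2.imwrite(f"pics/{name}.png",np.hstack(A))
E
python3 -c "
from h import *
look('l2',(60,300,140,400),(100,260,180,440))"
```

```text
(no output)
```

View pics/l2.png

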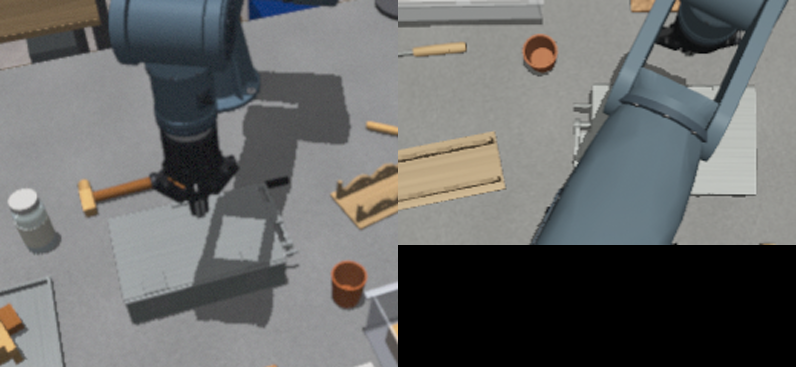

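The lid has fallen shut: the grip slackened midway. The bin, rack and bench items are unmoved, so I'll grip the handle again.

```bash
sed -i 's/-0.1886,-0.026/-0.1872,-0.026/' h.py
python3 - <<'E'
from h import *
a=.7; up=np.array([-np.sin(a),0,np.cos(a)])
rows([(pose(lid(0,.219)+up*.08,a),1,.3),(pose(lid(0,.219),a),1,.3)])
p=pose(lid(0,.219),a)
N=24; rows([(pose(lid(1.6*k/N,.219),.7*(1-k/N)),1,1) for k in range(1,N+1)],p)
E
```

```text
-277 -1 150 0 0.70 0 0.3; -225 -1 211 0 0.70 0 0.3

9 0 -11 0 -0.03 0 1; 19 0 -21 0 -0.06 0 1; 30 -0 -30 0 -0.09 0 1; 41 0 -39 0 -0.12 0 1; 53 0 -46 0 -0.15 0 1; 65 0 -53 0 -0.18 0 1; 78 0 -59 0 -0.20 0 1; 91 0 -64 0 -0.23 0 1; 105 0 -69 0 -0.26 0 1; 118 -0 -72 0 -0.29 0 1; 132 0 -74 0 -0.32 0 1; 146 0 -76 0 -0.35 0 1

160 0 -76 0 -0.38 0 1; 174 0 -76 0 -0.41 0 1; 188 0 -74 0 -0.44 0 1; 202 0 -72 0 -0.47 0 1; 216 0 -69 0 -0.50 0 1; 229 0 -65 0 -0.53 0 1; 242 0 -60 0 -0.55 0 1; 255 0 -54 0 -0.58 0 1; 267 -0 -47 0 -0.61 0 1; 279 0 -39 0 -0.64 0 1; 290 0 -31 0 -0.67 0 1; 300 0 -21 0 -0.70 0 1
```

Request:
carry_out(deltas="-277 -1 140 0 0.70 0 0.3; -277 -1 140 0 0.70 0 0.3; -277 -1 140 0 0.70 0 0.3; -277 -1 140 0 0.70 0 0.3; -277 -1 150 0 0.70 0 0.3; -277 -1 150 0 0.70 0 0.3; -277 -1 150 0 0.70 0 0.3; -277 -1 150 0 0.70 0 0.3; -250 -1 180 0 0.70 0 0.3; -235 -1 200 0 0.70 0 0.3; -225 -1 211 0 0.70 0 0.3; -225 -1 211 0 0.70 0 0.3")

```text
time_s: 7.5
eef_pos: [0.4155, -0.1825, 0.0591]
eef_rot: [0.003, 0.939, -0.008, 0.344]
wrist_force: [-0.3, 0.1, -0.5]
opening: 0.701
grasp_force: 0.0
```

Request:
carry_out(deltas="0 0 0 0 0 0 1; 0 0 0 0 0 0 1; 0 0 0 0 0 0 1; 0 0 0 0 0 0 1; 0 0 0 0 0 0 1; 0 0 0 0 0 0 1")

```text
time_s: 8.25
eef_pos: [0.4147, -0.184, 0.0602]
eef_rot: [0.005, 0.938, -0.01, 0.345]
wrist_force: [-6.7, 3.2, 9.0]
opening: 0.241
grasp_force: 58.1
```

```bash
python3 -c "
from h import *
inbin(); p=pose(lid(0,.219),.7);print(p[0])"
```

```text
8.25 q [-1.15 -0.04  2.48  1.13  0.71 -0.46] [ 0.4147 -0.184   0.0602] f [-6.7  3.2  9. ] op 0.241 gf 58.074127435684204
tilt 0.705 in bin [-0.1244  0.0003  0.0762] lid th 0.019 L 0.2195
[ 0.41506591 -0.18432807  0.05993831]
```

Request:
carry_out(deltas="9 0 -11 0 -0.03 0 1; 19 0 -21 0 -0.06 0 1; 30 0 -30 0 -0.09 0 1; 41 0 -39 0 -0.12 0 1; 53 0 -46 0 -0.15 0 1; 65 0 -53 0 -0.18 0 1; 78 0 -59 0 -0.20 0 1; 91 0 -64 0 -0.23 0 1; 105 0 -69 0 -0.26 0 1; 118 0 -72 0 -0.29 0 1; 132 0 -74 0 -0.32 0 1; 146 0 -76 0 -0.35 0 1")

```text
time_s: 9.75
eef_pos: [0.4761, -0.1857, 0.2115]
eef_rot: [0.004, 0.984, -0.011, 0.175]
wrist_force: [7.4, -6.5, -13.2]
opening: 0.242
grasp_force: 63.6
```

Run:
```python
from h import *
inbin()
N=24; rows([(pose(lid(1.6*k/N,.219),.7*(1-k/N)),1,1) for k in range(13,N+1)])
```

```text
9.75 q [-0.75 -0.17  2.04  0.27  1.02  0.73] [ 0.4761 -0.1857  0.2115] f [  7.4  -6.5 -13.2] op 0.242 gf 63.61631512641907
tilt 0.352 in bin [-5.670e-02  2.000e-04  2.312e-01] lid th 0.81 L 0.2199
15 0 -5 0 -0.03 0 1; 28 0 -10 0 -0.06 0 1; 42 0 -13 0 -0.09 0 1; 56 0 -15 0 -0.12 0 1; 70 0 -17 0 -0.15 0 1; 84 0 -18 0 -0.18 0 1; 98 1 -17 0 -0.21 0 1; 112 1 -16 0 -0.24 0 1; 125 1 -14 0 -0.26 0 1; 139 1 -10 0 -0.29 0 1; 152 1 -6 0 -0.32 0 1; 165 1 -1 0 -0.35 0 1
```

Request:
carry_out(deltas="15 0 -5 0 -0.03 0 1; 28 0 -10 0 -0.06 0 1; 42 0 -13 0 -0.09 0 1; 56 0 -15 0 -0.12 0 1; 70 0 -17 0 -0.15 0 1; 84 0 -18 0 -0.18 0 1")

```text
time_s: 10.5
eef_pos: [0.5479, -0.1878, 0.2567]
eef_rot: [0.003, 0.996, -0.012, 0.085]
wrist_force: [1.3, -8.2, -11.0]
opening: 0.242
grasp_force: 59.6
```

Request:
carry_out(deltas="14 0 2 0 -0.03 0 1; 27 0 6 0 -0.06 0 1; 40 0 10 0 -0.09 0 1; 53 0 15 0 -0.12 0 1; 65 0 21 0 -0.15 0 1; 77 0 28 0 -0.17 0 1")

```text
time_s: 11.25
eef_pos: [0.6303, -0.1888, 0.2451]
eef_rot: [0.002, 1.0, -0.011, 0.003]
wrist_force: [0.4, 0.6, -0.3]
opening: 0.004
grasp_force: 0.0
```

Run:
```python
from h import *
inbin()
```

```text
11.25 q [-0.47  0.35  1.37 -0.    1.42  1.12] [ 0.6303 -0.1888  0.2451] f [ 0.4  0.6 -0.3] op 0.004 gf 0.0
tilt 0.005 in bin [0.1047 0.0012 0.2661] lid th 1.621 L 0.1944
```

Run:
```python
from h import *
a=cv2.imread("pics/top0.png").astype(int); b=vision.camera("top").astype(int); cv2.imwrite("pics/t3.png",b)
print(np.abs(a-b)[160:222,392:412].mean())
a=cv2.imread("pics/scene0.png").astype(int); b=vision.camera("scene").astype(int); cv2.imwrite("pics/s3.png",b)
print(np.abs(a-b)[215:245,220:260].mean())
a=.7; up=np.array([-np.sin(a),0,np.cos(a)])
rows([(pose(lid(0,.219)+up*.08,a),1,.3),(pose(lid(0,.219),a),1,.3)])
```

```text
54.71827956989247
33.39833333333333
-267 0 121 0 0.70 0 0.3; -216 0 183 0 0.70 0 0.3
[ WARN:0@0.442] global loadsave.cpp:1063 imwrite_ Unsupported depth image for selected encoder is fallbacked to CV_8U.
```

Both patches have changed, so the lid may not be shut.

```bash
python3 -c "
import cv2,numpy as np
a=cv2.imread('pics/s3.png')[60:300,140:400];b=cv2.imread('pics/t3.png')[90:290,220:440]
f=lambda i:cv2.resize(i,(398,367)); cv2.imwrite('pics/l3.png',np.hstack([f(a),f(b)]))"
```

```text
(no output)
```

View pics/l3.png

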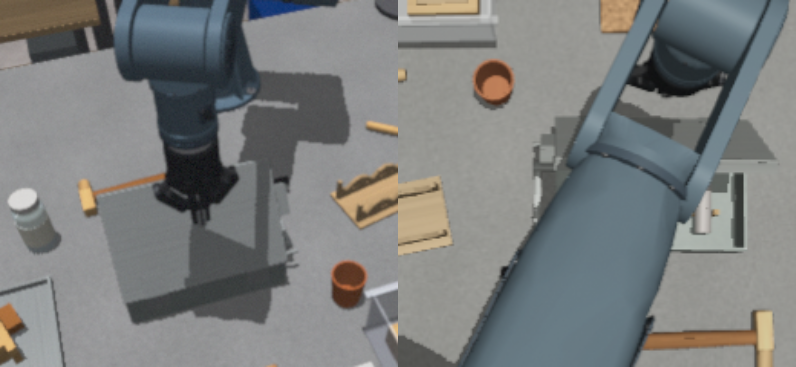

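The lid is at a steep angle with the gripper behind it, and one bar shows in the bin at about (703,210). I'll check whether the lid is still falling.

Run:
```python
from h import *
p=cv2.imread("pics/s3.png").astype(int)
for i in range(4):
    b=vision.camera("scene"); print(np.abs(b.astype(int)-p)[150:270,190:345].mean(), np.abs(b.astype(int)-cv2.imread("pics/scene0.png"))[150:270,190:345].mean()); p=b.astype(int)
cv2.imwrite("pics/s4.png",b)
```

```text
6.910286738351254 30.88732974910394
7.745197132616488 27.305035842293908
12.994247311827957 33.43949820788531
12.211774193548386 27.197437275985664
```

The lid was still falling. My hand-rotated rows pushed down on it; I'll redo the move with computed rows and let the tool turn more with the lid.

Request:
carry_out(deltas="0 0 -60 0 0 0 0.3; 0 0 -60 0 0 0 0.3; 0 0 -60 0 0 0 0.3; 0 0 -60 0 0 0 0.3; -267 0 110 0 0.70 0 0.3; -267 0 110 0 0.70 0 0.3; -267 0 110 0 0.70 0 0.3; -267 0 110 0 0.70 0 0.3; -267 0 121 0 0.70 0 0.3; -267 0 121 0 0.70 0 0.3; -267 0 121 0 0.70 0 0.3; -267 0 121 0 0.70 0 0.3")

```text
time_s: 13.05
eef_pos: [0.3632, -0.1834, 0.1215]
eef_rot: [0.005, 0.939, -0.011, 0.345]
wrist_force: [-0.1, 0.3, 0.5]
opening: 0.698
grasp_force: 0.0
```

Run:
```python
from h import *
a=.7; inbin()
b=vision.camera("top").astype(int);print(np.abs(cv2.imread("pics/top0.png")-b)[160:222,392:412].mean())
rows([(pose(lid(0,.219),a),1,.3)])
N=24; p=pose(lid(0,.219),a);rows([(pose(lid(1.6*k/N,.219),.7-.95*k/N),1,1) for k in range(1,N+1)],p)
```

```text
13.05 q [-1.37 -0.43  2.57  0.84  1.01 -0.24] [ 0.3632 -0.1834  0.1215] f [-0.1  0.3  0.5] op 0.698 gf 0.0
tilt 0.704 in bin [-0.176  -0.0004  0.1375] lid th 0.237 L 0.2788
2.1943548387096774
-1 -1 81 0 0 0 0.3

9 0 -11 0 -0.04 0 1; 19 0 -21 0 -0.08 0 1; 29 0 -30 0 -0.12 0 1; 41 0 -39 0 -0.16 0 1; 52 0 -46 0 -0.20 0 1; 64 0 -53 0 -0.24 0 1; 77 0 -60 0 -0.28 0 1; 90 0 -65 0 -0.32 0 1; 103 0 -69 0 -0.36 0 1; 116 0 -73 0 -0.40 0 1; 130 0 -75 0 -0.44 0 1; 144 0 -77 0 -0.48 0 1

158 0 -78 0 -0.51 0 1; 172 0 -77 0 -0.55 0 1; 185 0 -76 0 -0.59 0 1; 199 0 -74 0 -0.63 0 1; 213 0 -71 0 -0.67 0 1; 226 0 -67 0 -0.71 0 1; 239 0 -62 0 -0.75 0 1; 251 0 -56 0 -0.79 0 1; 263 -0 -50 0 -0.83 0 1; 275 0 -42 0 -0.87 0 1; 286 0 -34 0 -0.91 0 1; 297 0 -25 0 -0.95 0 1
```

Request:
carry_out(deltas="0 0 50 0 0 0 0.3; 0 0 75 0 0 0 0.3; 0 0 81 0 0 0 0.3; 0 0 81 0 0 0 0.3; 0 0 81 0 0 0 1; 0 0 81 0 0 0 1; 0 0 81 0 0 0 1; 0 0 81 0 0 0 1; 0 0 81 0 0 0 1; 0 0 81 0 0 0 1")

```text
time_s: 14.35
eef_pos: [0.416, -0.1841, 0.0608]
eef_rot: [0.005, 0.938, -0.01, 0.346]
wrist_force: [-10.1, 4.6, 13.5]
opening: 0.24
grasp_force: 57.9
```

Request:
carry_out(deltas="9 0 -11 0 -0.04 0 1; 19 0 -21 0 -0.08 0 1; 29 0 -30 0 -0.12 0 1; 41 0 -39 0 -0.16 0 1; 52 0 -46 0 -0.20 0 1; 64 0 -53 0 -0.24 0 1; 77 0 -60 0 -0.28 0 1; 90 0 -65 0 -0.32 0 1; 103 0 -69 0 -0.36 0 1; 116 0 -73 0 -0.40 0 1; 130 0 -75 0 -0.44 0 1; 144 0 -77 0 -0.48 0 1")

```text
time_s: 15.85
eef_pos: [0.4751, -0.1858, 0.2114]
eef_rot: [0.003, 0.994, -0.012, 0.111]
wrist_force: [8.7, -5.0, -13.2]
opening: 0.24
grasp_force: 63.1
```

Run:
```python
from h import *
inbin()
N=24; rows([(pose(lid(1.6*k/N,.219),.7-.95*k/N),1,1) for k in range(13,N+1)])
```

```text
15.85 q [-0.69 -0.09  1.95  0.15  1.11  0.85] [ 0.4751 -0.1858  0.2114] f [  8.7  -5.  -13.2] op 0.24 gf 63.13044548034668
tilt 0.222 in bin [-5.500e-02  2.000e-04  2.319e-01] lid th 0.817 L 0.2193
12 0 -7 0 -0.04 0 1; 25 0 -13 0 -0.08 0 1; 38 0 -18 0 -0.12 0 1; 51 0 -23 0 -0.16 0 1; 64 0 -26 0 -0.19 0 1; 78 0 -29 0 -0.23 0 1; 91 0 -30 0 -0.27 0 1; 105 1 -31 0 -0.31 0 1; 119 1 -31 0 -0.35 0 1; 133 1 -30 0 -0.39 0 1; 146 1 -27 0 -0.43 0 1; 160 1 -24 0 -0.47 0 1
```

Request:
carry_out(deltas="12 0 -7 0 -0.04 0 1; 25 0 -13 0 -0.08 0 1; 38 0 -18 0 -0.12 0 1; 51 0 -23 0 -0.16 0 1; 64 0 -26 0 -0.19 0 1; 78 0 -29 0 -0.23 0 1")

```text
time_s: 16.6
eef_pos: [0.5439, -0.1878, 0.256]
eef_rot: [0.001, 1.0, -0.012, -0.005]
wrist_force: [0.6, -6.6, -13.9]
opening: 0.238
grasp_force: 62.0
```

Run:
```python
from h import *
inbin()
N=24; rows([(pose(lid(1.6*k/N,.219),.7-.95*k/N),1,1) for k in range(19,N+1)])
```

```text
16.6 q [-0.53  0.17  1.57 -0.01  1.41  1.06] [ 0.5439 -0.1878  0.256 ] f [  0.6  -6.6 -13.9] op 0.238 gf 61.952126026153564
tilt -0.011 in bin [ 0.0186 -0.      0.277 ] lid th 1.214 L 0.2188
14 -0 -5 0 -0.04 0 1; 27 -0 -9 0 -0.08 0 1; 40 0 -12 0 -0.12 0 1; 54 0 -14 0 -0.16 0 1; 68 0 -15 0 -0.20 0 1; 82 0 -15 0 -0.24 0 1
```

Request:
carry_out(deltas="14 0 -5 0 -0.04 0 1; 27 0 -9 0 -0.08 0 1; 40 0 -12 0 -0.12 0 1")

```text
time_s: 16.98
eef_pos: [0.5839, -0.1889, 0.2673]
eef_rot: [0.001, 0.998, -0.012, -0.066]
wrist_force: [-1.7, -6.8, -10.3]
opening: 0.241
grasp_force: 62.0
```

Run:
```python
from h import *
inbin()
N=24; rows([(pose(lid(1.6*k/N,.219),.7-.95*k/N),1,1) for k in range(22,N+1)])
```

```text
16.975 q [-0.47  0.33  1.36 -0.06  1.57  1.12] [ 0.5839 -0.1889  0.2673] f [ -1.7  -6.8 -10.3] op 0.241 gf 61.95603132247925
tilt -0.131 in bin [ 6.120e-02 -2.000e-04  2.881e-01] lid th 1.416 L 0.2188
14 -0 -4 0 -0.04 0 1; 27 -0 -7 0 -0.08 0 1; 41 -0 -9 0 -0.12 0 1
```

Request:
carry_out(deltas="14 0 -4 0 -0.04 0 1; 27 0 -7 0 -0.08 0 1; 41 0 -9 0 -0.12 0 1; 41 0 -9 0 -0.12 0 1; 41 0 -9 0 -0.12 0 1")

```text
time_s: 17.6
eef_pos: [0.6257, -0.1902, 0.2702]
eef_rot: [-0.0, 0.992, -0.012, -0.125]
wrist_force: [-1.9, -5.6, -10.8]
opening: 0.239
grasp_force: 59.3
```

Run:
```python
from h import *
inbin()
t,r=cur(); up=-r.apply([0,0,1])
a=.5; s0=stay(0,.208); u=np.array([-np.sin(a),0,np.cos(a)])
rows([((t,r),1,.6),((t+up*.07,r),1,.6)])
print("then from the raised pose")
for yo in(np.pi/2,-np.pi/2):
    rows([(pose(s0+[.03,0,.28],.25,yo,g=.022),1,.55),(pose(s0+u*.09,a,yo,g=.022),1,.55),(pose(s0,a,yo,g=.022),1,.55)],(t+up*.07,r))
```

```text
17.6 q [-0.43  0.51  1.13 -0.1   1.74  1.16] [ 0.6257 -0.1902  0.2702] f [ -1.9  -5.6 -10.8] op 0.239 gf 59.29227590560913
tilt -0.251 in bin [ 0.1054 -0.0003  0.2905] lid th 1.618 L 0.2188
0 0 0 0 0 0 0.6; 0 0 -70 0 0 0 0.6

then from the raised pose
-194 -209 98 -0.39 0.39 -1.53 0.55; -211 -209 308 -0.58 0.59 -1.49 0.55; -149 -210 373 -0.58 0.59 -1.49 0.55

-194 -209 98 0.39 0.39 1.54 0.55; -211 -209 308 0.59 0.58 1.49 0.55; -149 -210 373 0.59 0.58 1.49 0.55
```

Request:
carry_out(deltas="0 0 0 0 0 0 0.5; 0 0 0 0 0 0 0.5; 0 0 0 0 0 0 0.5; 0 0 -20 0 0 0 0.5; 0 0 -45 0 0 0 0.5; 0 0 -70 0 0 0 0.5; 0 0 -70 0 0 0 0.5")

```text
time_s: 18.48
eef_pos: [0.6454, -0.1884, 0.3437]
eef_rot: [0.001, 0.993, -0.011, -0.12]
wrist_force: [0.6, -0.0, 0.3]
opening: 0.498
grasp_force: 0.0
```

Request:
carry_out(deltas="-194 -209 98 -0.39 0.39 -1.53 0.55; -194 -209 98 -0.39 0.39 -1.53 0.55; -194 -209 98 -0.39 0.39 -1.53 0.55; -194 -209 98 -0.39 0.39 -1.53 0.55; -194 -209 98 -0.39 0.39 -1.53 0.55; -194 -209 98 -0.39 0.39 -1.53 0.55; -194 -209 98 -0.39 0.39 -1.53 0.55; -194 -209 98 -0.39 0.39 -1.53 0.55; -211 -209 290 -0.58 0.59 -1.49 0.55; -211 -209 290 -0.58 0.59 -1.49 0.55; -211 -209 308 -0.58 0.59 -1.49 0.55; -211 -209 308 -0.58 0.59 -1.49 0.55")

```text
time_s: 19.98
eef_pos: [0.3809, 0.0259, 0.0972]
eef_rot: [0.177, 0.693, 0.677, 0.173]
wrist_force: [-0.6, -0.4, 0.2]
opening: 0.448
grasp_force: 0.0
```

Run:
```python
from h import *
inbin(.022)
rows([(pose(stay(0,.208),.5,np.pi/2,g=.022),1,.55)])
look('l5',(60,300,140,400),(90,290,220,440))
```

```text
19.975 q [-0.41 -0.52  2.58  0.31  0.64 -0.59] [0.3809 0.0259 0.0972] f [-0.6 -0.4  0.2] op 0.448 gf 0.0
tilt 0.5 in bin [-0.1606  0.2092  0.1165] lid th 0.173 L 0.2595
-1 -14 89 0 0 0 0.55
```

View pics/l5.png

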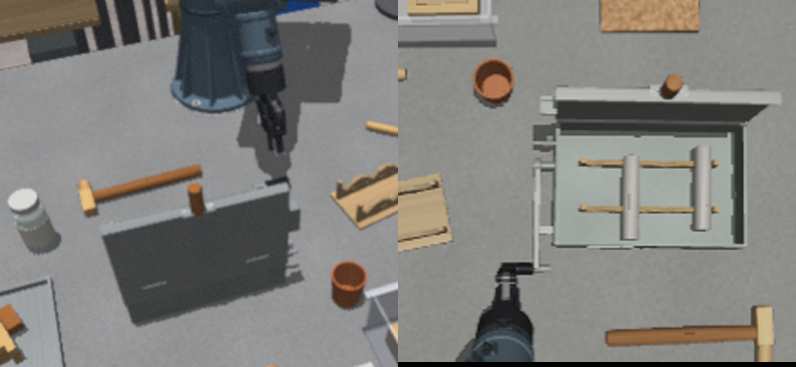

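The lid stands open at (190,240) in the left half. The bin holds two bars, near notches y=−84 (702,188) and y=+28 (630,195), and the stay grip is at (515,268). I'll approach the grip with less tilt so the lower finger clears the bench.

Run:
```python
from h import *
Y=np.pi/2; s0=stay(0,.208)+[0,0,.002]
P=pose(s0,.15,Y,g=.022)
rows([(pose(s0+[0,0,.07],.15,Y,g=.022),1,.65),(P,1,.65)])
N=24; rows([(pose(stay(1.76*k/N,.208)+[0,0,.002],.15-.45*k/N,Y,g=.022),1,1) for k in range(1,N+1)],P)
```

```text
-3 16 23 0.34 -0.01 0 0.65; -3 -17 84 0.34 -0.01 0 0.65

0 2 -12 0.02 0 0 1; -0 4 -23 0.04 0 0 1; 0 8 -34 0.06 0 0 1; 0 12 -45 0.08 0 0 1; 0 17 -55 0.09 0 0 1; 0 23 -66 0.11 0 0 1; 0 29 -75 0.13 0 0 1; 0 37 -84 0.15 0 0 1; 0 44 -93 0.17 0 0 1; 0 53 -101 0.19 0 0 1; 0 62 -108 0.21 0 0 1; 0 71 -114 0.22 0 0 1

0 81 -120 0.24 0 0 1; 0 91 -125 0.26 0 0 1; 0 102 -129 0.28 0 0 1; 0 113 -133 0.30 0 0 1; 0 124 -135 0.32 0 0 1; 0 135 -137 0.34 0 0 1; 0 147 -138 0.36 0 0 1; 0 158 -138 0.38 0 0 1; 0 170 -137 0.39 0 0 1; 0 181 -136 0.41 0 0 1; 0 192 -133 0.43 0 0 1; 0 203 -130 0.45 0 0 1
```

Request:
carry_out(deltas="-3 16 23 0.34 0 0 0.65; -3 16 23 0.34 0 0 0.65; -3 16 23 0.34 0 0 0.65; -3 0 53 0.34 0 0 0.65; -3 -17 84 0.34 0 0 0.65; -3 -17 84 0.34 0 0 0.65; -3 -17 84 0.34 0 0 1; -3 -17 84 0.34 0 0 1; -3 -17 84 0.34 0 0 1; -3 -17 84 0.34 0 0 1; -3 -17 84 0.34 0 0 1")

```text
time_s: 21.45
eef_pos: [0.4037, 0.0246, 0.0142]
eef_rot: [0.053, 0.713, 0.697, 0.055]
wrist_force: [-4.9, 4.9, 5.3]
opening: 0.189
grasp_force: 59.4
```

Run:
```python
from h import *
inbin(.022)
```

```text
21.45 q [-0.27  0.06  2.28  0.07  0.65 -0.3 ] [0.4037 0.0246 0.0142] f [-4.9  4.9  5.3] op 0.189 gf 59.35190498828888
tilt 0.153 in bin [-0.1306  0.2085  0.036 ] lid th -0.158 L 0.2285
```

Gripped: the opening of about 16–18 mm fits the 18 mm bar. Now swing it up.

Request:
carry_out(deltas="0 2 -12 0.02 0 0 1; 0 4 -23 0.04 0 0 1; 0 8 -34 0.06 0 0 1; 0 12 -45 0.08 0 0 1; 0 17 -55 0.09 0 0 1; 0 23 -66 0.11 0 0 1; 0 29 -75 0.13 0 0 1; 0 37 -84 0.15 0 0 1; 0 44 -93 0.17 0 0 1; 0 53 -101 0.19 0 0 1; 0 62 -108 0.21 0 0 1; 0 71 -114 0.22 0 0 1")

```text
time_s: 22.95
eef_pos: [0.4526, 0.0233, 0.1376]
eef_rot: [-0.029, 0.714, 0.699, -0.026]
wrist_force: [-21.7, 2.4, 18.3]
opening: 0.189
grasp_force: 58.9
```

Run:
```python
from h import *
p=inbin(.022); print("stay th",np.arctan2(p[2]-.032,.03-p[0]),np.hypot(p[2]-.032,.03-p[0]))
N=24; rows([(pose(stay(1.76*k/N,.208)+[0,0,.002],.15-.45*k/N,np.pi/2,g=.022),1,1) for k in range(13,N+1)])
```

```text
22.95 q [-0.2   0.07  1.93 -0.01  1.21 -0.18] [0.4526 0.0233 0.1376] f [-21.7   2.4  18.3] op 0.189 gf 58.90399396419525
tilt -0.077 in bin [-0.0767  0.2085  0.1596] lid th 0.472 L 0.1927
stay th 0.8743195673379479 0.16629381594114964
-1 13 -7 0.02 0 0.01 1; -1 22 -14 0.04 0 0.01 1; -1 31 -20 0.05 0 0.01 1; -1 41 -26 0.07 0 0.01 1; -1 51 -31 0.09 0 0.01 1; -1 62 -35 0.11 0 0.01 1; -1 73 -39 0.13 0 0.01 1; -1 84 -41 0.15 0 0.01 1; -1 95 -43 0.17 0 0.01 1; -1 106 -44 0.19 0 0.01 1; -1 118 -44 0.20 0 0.01 1; -1 129 -43 0.22 0 0.01 1
```

Run:
```python
from h import *
N=24;Y=np.pi/2
P=lambda k,L:pose(stay(1.76*k/N,.208,L)+[0,0,.002],.15-.45*k/N,Y,g=.022)
p=P(12,.1607);t,r=cur();print("cmd-meas",(p[0]-t)*1000)
rows([(P(k,.165),1,1) for k in range(13,N+1)],p)
```

```text
cmd-meas [ 4.32924537 -0.66165692 -1.7117523 ]
-0 6 -11 0.02 0 0 1; 0 15 -19 0.04 0 0 1; -0 24 -25 0.06 0 0 1; 0 35 -31 0.07 0 0 1; 0 45 -36 0.09 0 0 1; -0 56 -41 0.11 0 0 1; 0 67 -44 0.13 0 0 1; 0 79 -47 0.15 0 0 1; 0 90 -49 0.17 0 0 1; 0 102 -49 0.19 0 0 1; 0 114 -49 0.21 0 0 1; 0 125 -49 0.23 0 0 1
```

Request:
carry_out(deltas="0 6 -11 0.02 0 0 1; 0 15 -19 0.04 0 0 1; 0 24 -25 0.06 0 0 1; 0 35 -31 0.07 0 0 1; 0 45 -36 0.09 0 0 1; 0 56 -41 0.11 0 0 1; 0 67 -44 0.13 0 0 1; 0 79 -47 0.15 0 0 1; 0 90 -48 0.17 0 0 1; 0 101 -48 0.19 0 0 1; 0 112 -48 0.21 0 0 1; 0 121 -47 0.23 0 0 1")

```text
time_s: 24.45
eef_pos: [0.583, 0.0189, 0.1799]
eef_rot: [-0.104, 0.707, 0.692, -0.101]
wrist_force: [-0.6, -0.4, 12.8]
opening: 0.186
grasp_force: 61.9
```

Run:
```python
from h import *
p=inbin(.022); print("stay th",np.arctan2(p[2]-.032,.03-p[0]),np.hypot(p[2]-.032,.03-p[0]))
t,r=cur();up=-r.apply([0,0,1])
print((R.from_euler('z',BIN[2]).apply([0,1,0])).round(3), r.as_matrix().round(2))
# next: raise, go above lid handle (th 1.618) tilt -.25, yaw 0
q=pose(lid(1.618,.219),-.25); u=np.array([.247,0,.969])
rows([((t+up*.1,r),1,.6),(pose(lid(1.618,.219)+u*.1,-.25),1,.55),(q,1,.55)])
look('l6',(60,300,140,400),(90,290,220,440))
```

```text
24.45 q [-0.15  0.45  1.39 -0.04  1.58 -0.12] [0.583  0.0189 0.1799] f [-0.6 -0.4 12.8] op 0.186 gf 61.91969811916351
tilt -0.291 in bin [0.0585 0.2076 0.201 ] lid th 1.295 L 0.1341
stay th 1.737680920494297 0.1713769940580088
[0.026 1.    0.   ] [[ 0.02  0.96 -0.29]
 [ 1.   -0.02  0.01]
 [ 0.   -0.29 -0.96]]
-0 -0 -100 0 0 0 0.6; -208 19 -201 -0.03 0.03 1.58 0.55; -208 23 -101 -0.03 0.03 1.58 0.55
```

View pics/l6.png

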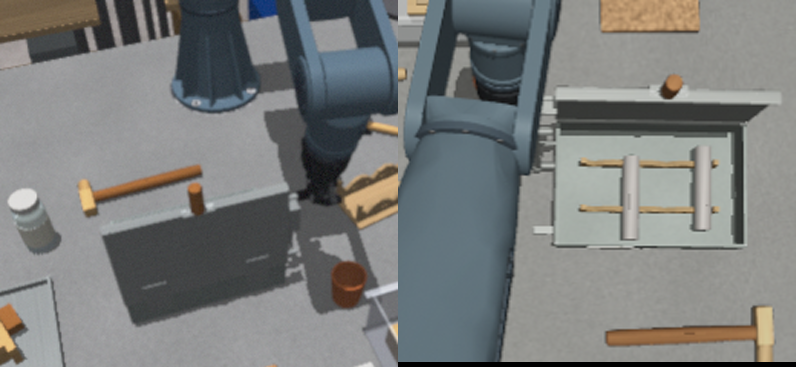

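The lid still stands, the stay is raised beside its +y edge, and the bars are unmoved at (630,195) and (702,188). Next I release, rise and move over the handle.

Request:
carry_out(deltas="0 0 0 0 0 0 0.6; 0 0 0 0 0 0 0.6; 0 0 0 0 0 0 0.6; 0 0 -40 0 0 0 0.6; 0 0 -90 0 0 0 0.6; 0 0 -150 0 0 0 0.6; 0 0 -200 0 0 0 0.55; 0 0 -200 0 0 0 0.55")

```text
time_s: 25.55
eef_pos: [0.6409, 0.0177, 0.3722]
eef_rot: [-0.103, 0.707, 0.692, -0.099]
wrist_force: [0.2, 0.3, 0.2]
opening: 0.451
grasp_force: 0.0
```

Request:
carry_out(deltas="-208 19 0 -0.03 0.03 1.58 0.55; -208 19 0 -0.03 0.03 1.58 0.55; -208 19 0 -0.03 0.03 1.58 0.55; -208 19 0 -0.03 0.03 1.58 0.55; -208 19 0 -0.03 0.03 1.58 0.55; -208 19 0 -0.03 0.03 1.58 0.55; -208 19 0 -0.03 0.03 1.58 0.55; -208 19 0 -0.03 0.03 1.58 0.55; -208 19 0 -0.03 0.03 1.58 0.55; -208 19 0 -0.03 0.03 1.58 0.55")

```text
time_s: 26.8
eef_pos: [0.6522, -0.1901, 0.3597]
eef_rot: [-0.003, 0.991, -0.015, -0.13]
wrist_force: [-0.1, -0.3, -0.3]
opening: 0.449
grasp_force: 0.0
```

Run:
```python
from h import *
inbin()
q=pose(lid(1.618,.219),-.25); rows([(q,1,.55)])
N=10; rows([(pose(lid(1.618-.338*k/N,.219),-.25+.15*k/N),1,1) for k in range(1,N+1)],q)
look('l7',(60,300,140,400),(90,290,220,440))
```

```text
26.8 q [-0.41  0.55  0.89 -0.1   1.94  1.16] [ 0.6522 -0.1901  0.3597] f [-0.1 -0.3 -0.3] op 0.449 gf 0.0
tilt -0.26 in bin [1.321e-01 3.000e-04 3.800e-01] lid th 1.691 L 0.3102
1 1 92 0 0.01 0 0.55

-7 0 1 0 0.02 0 1; -14 0 3 0 0.03 0 1; -21 0 5 0 0.04 0 1; -27 0 7 0 0.06 0 1; -34 -0 10 0 0.08 0 1; -41 0 12 0 0.09 0 1; -47 0 15 0 0.11 0 1; -54 0 18 0 0.12 0 1; -60 0 22 0 0.14 0 1; -66 0 25 0 0.15 0 1
```

View pics/l7.png

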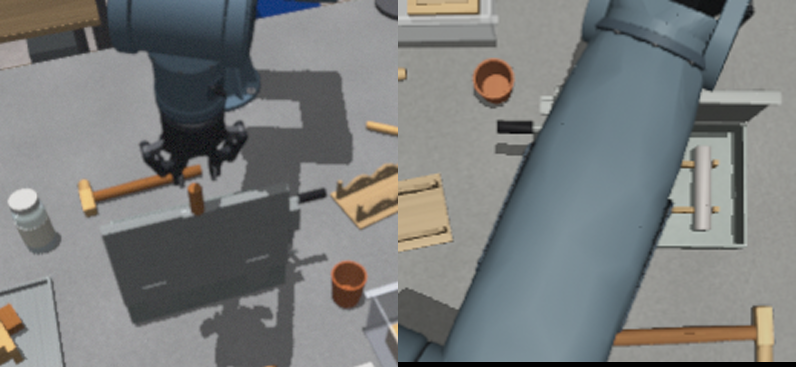

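The stay stands raised with its grip at (312,195), and the open fingers are straddling the handle from above at (195,185). I'll grip and let the lid down onto the stay.

Request:
carry_out(deltas="0 0 40 0 0 0 0.55; 0 0 70 0 0 0 0.55; 1 0 92 0 0 0 0.55; 1 0 92 0 0 0 0.55; 1 0 92 0 0 0 1; 1 0 92 0 0 0 1; 1 0 92 0 0 0 1; 1 0 92 0 0 0 1; 1 0 92 0 0 0 1; 1 0 92 0 0 0 1")

```text
time_s: 28.15
eef_pos: [0.6304, -0.1903, 0.2731]
eef_rot: [-0.002, 0.992, -0.015, -0.128]
wrist_force: [-0.0, -5.5, 5.1]
opening: 0.226
grasp_force: 59.0
```

Request:
carry_out(deltas="-7 0 1 0 0.02 0 1; -14 0 3 0 0.03 0 1; -21 0 5 0 0.04 0 1; -27 0 7 0 0.06 0 1; -34 0 10 0 0.08 0 1; -41 0 12 0 0.09 0 1; -47 0 15 0 0.11 0 1; -54 0 18 0 0.12 0 1; -60 0 22 0 0.14 0 1; -64 0 24 0 0.15 0 1; -64 0 24 0 0.15 0 1; -64 0 24 0 0.15 0 1")

```text
time_s: 29.65
eef_pos: [0.5689, -0.1886, 0.2673]
eef_rot: [0.001, 0.999, -0.015, -0.045]
wrist_force: [24.8, -6.6, -2.6]
opening: 0.222
grasp_force: 59.6
```

Run:
```python
from h import *
inbin()
```

```text
29.65 q [-0.49  0.27  1.43 -0.04  1.52  1.11] [ 0.5689 -0.1886  0.2673] f [24.8 -6.6 -2.6] op 0.222 gf 59.649580121040344
tilt -0.09 in bin [ 0.0453 -0.0003  0.2882] lid th 1.345 L 0.2219
```

Run:
```python
from h import *
look('l8',(150,290,260,400),(120,220,250,350))
```

```text
(no output)
```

View pics/l8.png

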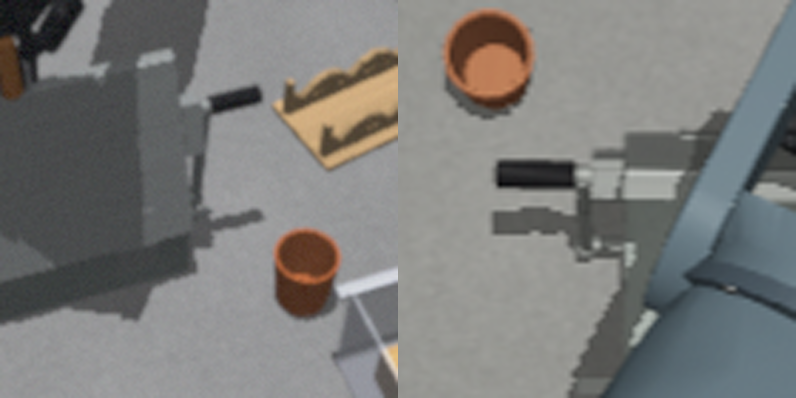

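The stay's pin is against the keeper. The grip has moved about 3–4 px forward from its stop position, which fits a stay angle of 1.73. I'll release and check.

Request:
carry_out(deltas="0 0 0 0 0 0 0.5; 0 0 0 0 0 0 0.5; 0 0 0 0 0 0 0.5; 0 0 -30 0 0 0 0.5; -20 0 -90 0 0 0 0.5; -60 0 -140 0 0 0 0.5; -120 0 -160 0 0 0 0.5; -200 0 -160 0 0 0 0.5; -260 0 -160 0 0 0 0.5; -260 0 -160 0 0 0 0.5")

```text
time_s: 31.0
eef_pos: [0.3186, -0.1795, 0.4532]
eef_rot: [-0.0, 0.998, -0.016, -0.053]
wrist_force: [-0.1, 0.1, 1.0]
opening: 0.503
grasp_force: 0.0
```

Run:
```python
from h import *
inbin()
look('l9',(60,300,140,400),(130,250,270,420))
```

```text
31.0 q [-0.77 -0.33  1.65 -0.08  1.89  0.81] [ 0.3186 -0.1795  0.4532] f [-0.1  0.1  1. ] op 0.503 gf 0.0
tilt -0.107 in bin [-0.2048  0.0023  0.4741] lid th 0.93 L 0.5015
```

View pics/l9.png

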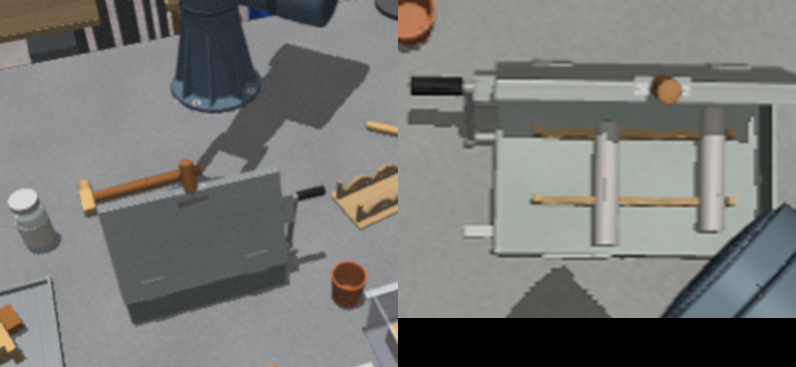

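The lid is propped, with its handle end at crop (666,90). Bar A runs from (608,122) to (606,243) and bar B from (712,108) to (711,230). The bench items are undisturbed.

Run:
```python
from h import *
f=lambda u,v:(270+(u-398)/2.653,130+v/2.653)
inb=lambda w:R.from_euler('z',BIN[2]).inv().apply(w-[BIN[0],BIN[1],0])
for n,e in(("A",[(608,122),(606,243)]),("B",[(712,108),(711,230)])):
    for q in e: print(n,inb(back("top",f(*q),.042)).round(4))
W=lambda p:R.from_euler('z',BIN[2]).apply(p)+[BIN[0],BIN[1],0]
for th in(1.25,1.295,1.34): print(th,proj("top",W(lid(th,.243,0))).round(1),"seen",f(666,90))
for g in (1.763,1.73): print(proj("top",W(stay(g,.206))).round(1),f(437,86))
```

```text
A [0.0454 0.0253 0.042 ]
A [-0.0824  0.0272  0.042 ]
B [ 0.0618 -0.0853  0.042 ]
B [-0.0677 -0.0834  0.042 ]
1.25 [[371.3 171. ]] seen (371.01771579344137, 163.92385978137958)
1.295 [[371.5 166.2]] seen (371.01771579344137, 163.92385978137958)
1.34 [[371.7 161.3]] seen (371.01771579344137, 163.92385978137958)
[[282.1 160.4]] (284.7003392385978, 162.4161326799849)
[[282.  162.4]] (284.7003392385978, 162.4161326799849)
```

Run:
```python
from h import *
a=.2; A=np.array([-.012,.027,.039])
H=pose(A+[0,0,.11],a); G=pose(A,a)
print("to A"); rows([(H,1,.4),(G,1,.4)])
print("lift from A, via"); gr=lambda i,z:np.array([.0065,(i-1.5)*.066,z])
rows([(pose(A+[0,0,.07],a),1,1),(pose(A+[-.05,0,.14],a),1,1),(pose([-.04,-.09,.2],a,F=RACK),1,1),(pose(gr(1,.11),a,F=RACK),1,1)],G)
```

```text
to A
231 -27 302 0 0.31 -0.01 0.4; 243 -27 411 0 0.31 -0.01 0.4

lift from A, via
14 0 -69 0 0 0 1; -21 -0 -147 0 0 0 1; -35 -315 -171 0.04 0 -0.20 1; -20 -380 -76 0.04 0 -0.20 1
```

Request:
carry_out(deltas="100 -27 220 0 0.31 0 0.4; 100 -27 220 0 0.31 0 0.4; 100 -27 220 0 0.31 0 0.4; 100 -27 220 0 0.31 0 0.4; 231 -27 302 0 0.31 -0.01 0.4; 231 -27 302 0 0.31 -0.01 0.4; 231 -27 302 0 0.31 -0.01 0.4; 231 -27 302 0 0.31 -0.01 0.4")

```text
time_s: 32.1
eef_pos: [0.5186, -0.1574, 0.124]
eef_rot: [-0.001, 0.995, -0.01, 0.098]
wrist_force: [0.3, 0.4, 0.3]
opening: 0.597
grasp_force: 0.0
```

Run:
```python
from h import *
inbin(); rows([(pose([-.012,.027,.039],.2),1,.4)])
b=vision.camera("top"); cv2.imwrite("pics/t10.png",b)
```

```text
32.1 q [-0.58  0.11  1.93  0.13  0.93  0.94] [ 0.5186 -0.1574  0.124 ] f [0.3 0.4 0.3] op 0.597 gf 0.0
tilt 0.197 in bin [-0.0118  0.0295  0.1446] lid th 0.597 L 0.1291
-21 3 104 -0.01 0 0.01 0.4
```

Request:
carry_out(deltas="-8 2 40 0 0 0 0.4; -15 3 75 0 0 0 0.4; -21 3 104 0 0 0 0.4; -21 3 104 0 0 0 0.4; -21 3 104 0 0 0 1; -21 3 104 0 0 0 1; -21 3 104 0 0 0 1; -21 3 104 0 0 0 1; -21 3 104 0 0 0 1")

```text
time_s: 33.28
eef_pos: [0.5196, -0.1593, 0.0232]
eef_rot: [-0.001, 0.995, -0.01, 0.101]
wrist_force: [-1.1, 15.7, 11.3]
opening: 0.286
grasp_force: 58.2
```

Request:
carry_out(deltas="14 0 -69 0 0 0 1; 14 0 -69 0 0 0 1; -21 0 -147 0 0 0 1; -21 0 -147 0 0 0 1; -21 0 -147 0 0 0 1")

```text
time_s: 33.9
eef_pos: [0.4689, -0.1615, 0.1624]
eef_rot: [0.002, 0.995, -0.011, 0.102]
wrist_force: [0.4, -0.3, -4.0]
opening: 0.283
grasp_force: 61.1
```

Run:
```python
from h import *
inbin(); a=.2;gr=lambda i,z:np.array([.0065,(i-1.5)*.066,z])
rows([(pose([-.04,-.09,.2],a,F=RACK),1,1),(pose(gr(1,.09),a,F=RACK),1,1),(pose(gr(1,.043),a,F=RACK),1,1)])
```

```text
33.9 q [-0.65 -0.05  2.02  0.14  1.01  0.88] [ 0.4689 -0.1615  0.1624] f [ 0.4 -0.3 -4. ] op 0.283 gf 61.11894249916077
tilt 0.204 in bin [-0.0615  0.0243  0.1829] lid th 0.617 L 0.1918
-14 -318 -21 0.04 0 -0.19 1; -2 -383 94 0.04 0 -0.19 1; -12 -383 140 0.04 0 -0.19 1
```

Request:
carry_out(deltas="-14 -100 -21 0.01 0 -0.06 1; -14 -160 -21 0.02 0 -0.1 1; -14 -220 -21 0.03 0 -0.14 1; -14 -280 -21 0.04 0 -0.19 1; -14 -318 -21 0.04 0 -0.19 1; -10 -360 20 0.04 0 -0.19 1; -4 -383 60 0.04 0 -0.19 1; -2 -383 90 0.04 0 -0.19 1; -2 -383 90 0.04 0 -0.19 1; -2 -383 90 0.04 0 -0.19 1")

```text
time_s: 35.15
eef_pos: [0.4929, 0.2216, 0.0724]
eef_rot: [-0.009, 0.991, 0.086, 0.1]
wrist_force: [-0.5, 0.3, -4.4]
opening: 0.285
grasp_force: 61.4
```

Run:
```python
from h import *
st(); a=.2;gr=lambda i,z:np.array([.0065,(i-1.5)*.066,z])
rows([(pose(gr(1,.047),a,F=RACK),1,1),(pose(gr(1,.043),a,F=RACK),1,1)])
print((R.from_euler('z',-RACK[2])).apply(cur()[0]-[RACK[0],RACK[1],0]).round(4))
look('l11',(130,240,320,470),(150,260,140,280))
```

```text
35.15 q [ 0.21  0.2   1.97 -0.01  0.78  1.61] [0.4929 0.2216 0.0724] f [-0.5  0.3 -4.4] op 0.285 gf 61.37634515762329
-8 1 45 0 0 0 1; -9 1 49 0 0 0 1

[ 0.0099 -0.0322  0.0724]
```

View pics/l11.png

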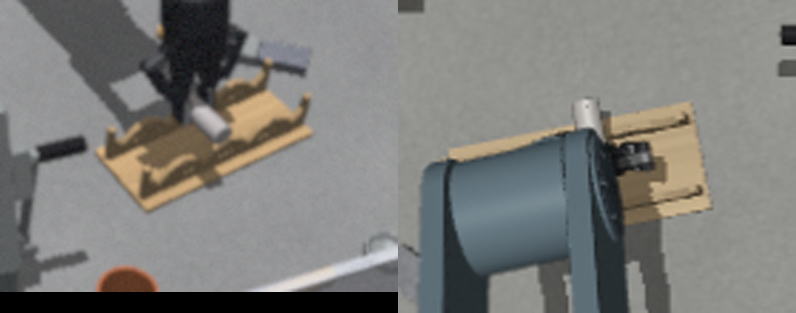

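The bar is held above groove 1 (about (205,115) in the left half), aligned with the grooves. Lowering now.

Request:
carry_out(deltas="-3 1 20 0 0 0 1; -6 1 35 0 0 0 1; -8 1 45 0 0 0 1; -8 1 45 0 0 0 1; -8 1 45 0 0 0 1")

```text
time_s: 35.88
eef_pos: [0.4957, 0.223, 0.0284]
eef_rot: [-0.011, 0.991, 0.086, 0.102]
wrist_force: [-1.3, 9.8, 3.0]
opening: 0.285
grasp_force: 62.7
```

Run:
```python
from h import *
st()
```

```text
35.875 q [ 0.21  0.28  1.98 -0.    0.68  1.61] [0.4957 0.223  0.0284] f [-1.3  9.8  3. ] op 0.285 gf 62.682597041130066
```

Request:
carry_out(deltas="0 -2 2 0 0 0 1; 0 -2 3 0 0 0 1; 0 -2 3 0 0 0 0.7; 0 -2 3 0 0 0 0.5; 0 -2 3 0 0 0 0.45; 0 -2 3 0 0 0 0.45; 0 -2 -40 0 0 0 0.45; -20 -2 -100 0 0 0 0.45; -40 -2 -170 0 0 0 0.45; -40 60 -170 0 0 0.1 0.45; -40 120 -170 0 0 0.19 0.4; -40 180 -170 0 0 0.19 0.4")

```text
time_s: 37.38
eef_pos: [0.4534, 0.0292, 0.1856]
eef_rot: [-0.019, 0.995, -0.008, 0.1]
wrist_force: [2.0, -0.1, 0.5]
opening: 0.602
grasp_force: 0.0
```

Run:
```python
from h import *
st()
b=vision.camera("top"); s=vision.camera("scene"); cv2.imwrite("pics/t12.png",b); cv2.imwrite("pics/s12.png",s)
# check: bright low-saturation bar pixels in rack region (rack is wood coloured)
def bar(im,r):
    c=im[r[0]:r[1],r[2]:r[3]]; h=cv2.cvtColor(c,cv2.COLOR_BGR2HSV); m=((h[...,1]<45)&(h[...,2]>150)).astype(np.uint8)
    n,_,s,ce=cv2.connectedComponentsWithStats(m)
    for i in range(1,n):
        if s[i,4]>40: print("blob",s[i]+[r[2],r[0],0,0,0],(ce[i]+[r[2],r[0]]).round(1))
bar(b,(180,240,155,252)); print("bin"); bar(b,(165,230,300,415))
P=lambda i,x:R.from_euler('z',RACK[2]).apply([x,(i-1.5)*.066,.05])+[RACK[0],RACK[1],0]
for i in range(4): print(i,proj("top",P(i,-.065)).round(1),proj("top",P(i,0)).round(1),proj("top",P(i,.065)).round(1))
```

```text
37.375 q [-0.26 -0.2   2.1   0.1   1.06  1.29] [0.4534 0.0292 0.1856] f [ 2.  -0.1  0.5] op 0.602 gf 0.0
blob [205 186  14  47 320] [211.3 208.6]
bin
blob [307 165  57   3 136] [337.5 165.8]
blob [ 307  165  108   62 3940] [357.6 202.2]
0 [[239.5 227.9]] [[235.3 204.8]] [[231.2 181.9]]
1 [[216.  232.5]] [[211.9 209.3]] [[207.9 186.4]]
2 [[192.5 237. ]] [[188.5 213.9]] [[184.6 190.9]]
3 [[169.1 241.5]] [[165.2 218.4]] [[161.4 195.4]]
```

Bar A is seated and centred in groove 1: the blob is at (211.3,208.6) against (211.9,209.3) predicted. Next, whether bar B is still in its notch.

Run:
```python
from h import *
g=cv2.imread("pics/t12.png")
for v in(185,195,200,210): print(v,g[v,376:404].tolist() if 0 else g[v,374:406].mean(1).astype(int).tolist())
for u in(385,388,391): print(u,g[166:226:2,u].mean(1).astype(int).tolist())
```

```text
185 [164, 164, 163, 164, 164, 165, 163, 161, 122, 82, 102, 131, 155, 171, 183, 189, 184, 172, 152, 161, 166, 166, 166, 166, 165, 165, 165, 166, 166, 165, 166, 109]
195 [169, 167, 165, 166, 167, 168, 168, 129, 89, 83, 105, 134, 156, 175, 187, 190, 182, 171, 150, 160, 166, 167, 167, 167, 165, 166, 165, 165, 166, 166, 110, 87]
200 [169, 169, 169, 168, 170, 169, 169, 130, 89, 84, 106, 135, 156, 176, 191, 190, 181, 169, 149, 159, 165, 165, 166, 165, 165, 165, 166, 166, 165, 164, 163, 108]
210 [169, 170, 169, 169, 169, 168, 168, 168, 128, 84, 108, 137, 158, 179, 192, 188, 177, 165, 145, 160, 166, 165, 165, 165, 164, 163, 164, 165, 165, 165, 109, 87]
385 [159, 129, 86, 86, 86, 87, 86, 87, 129, 130, 132, 133, 133, 134, 133, 134, 134, 135, 136, 136, 137, 136, 137, 137, 137, 139, 168, 166, 165, 168]
388 [160, 130, 86, 104, 104, 104, 105, 106, 181, 182, 183, 184, 185, 186, 187, 188, 188, 191, 191, 192, 192, 192, 192, 192, 192, 194, 165, 165, 165, 166]
391 [160, 146, 84, 100, 100, 100, 102, 101, 172, 173, 172, 172, 172, 171, 171, 171, 170, 169, 155, 167, 167, 166, 165, 165, 164, 164, 165, 165, 164, 166]
```

Bar B hasn't moved: u≈388, v 171–217.

Run:
```python
from h import *
a=.2; B=np.array([-.010,-.0843,.039]); G=pose(B,a)
rows([(pose(B+[-.05,0,.14],a),1,.4),(pose(B+[0,0,.05],a),1,.4),(G,1,.4)])
```

```text
16 295 20 -0.04 0 0 0.4; 47 299 118 -0.04 0 0 0.4; 37 301 167 -0.04 0 0 0.4
```

Request:
carry_out(deltas="16 295 20 -0.04 0 0 0.4; 16 295 20 -0.04 0 0 0.4; 16 295 20 -0.04 0 0 0.4; 16 295 20 -0.04 0 0 0.4; 16 295 20 -0.04 0 0 0.4; 47 299 100 -0.04 0 0 0.4; 47 299 118 -0.04 0 0 0.4; 47 299 118 -0.04 0 0 0.4; 42 300 145 -0.04 0 0 0.4; 37 301 163 -0.04 0 0 0.4; 37 301 163 -0.04 0 0 0.4")

```text
time_s: 38.85
eef_pos: [0.5169, -0.264, 0.0202]
eef_rot: [0.0, 0.995, -0.01, 0.098]
wrist_force: [-0.0, -0.6, -0.5]
opening: 0.598
grasp_force: 0.0
```

Run:
```python
from h import *
inbin()
```

```text
38.85 q [-0.75  0.38  1.86  0.19  0.76  0.71] [ 0.5169 -0.264   0.0202] f [-0.  -0.6 -0.5] op 0.598 gf 0.0
tilt 0.196 in bin [-0.0107 -0.0771  0.0408] lid th -0.287 L 0.1102
```

Request:
carry_out(deltas="0 7 1 0 0 0 0.4; 0 7 1 0 0 0 0.4; 0 7 1 0 0 0 1; 0 7 1 0 0 0 1; 0 7 1 0 0 0 1; 0 7 1 0 0 0 1; 0 7 1 0 0 0 1")

```text
time_s: 39.72
eef_pos: [0.5185, -0.2712, 0.0212]
eef_rot: [0.0, 0.995, -0.01, 0.099]
wrist_force: [-1.5, 8.2, 9.0]
opening: 0.283
grasp_force: 58.3
```

Run:
```python
from h import *
p=inbin(); a=.2; c=cur()
rows([(pose(p+[0,0,.07],a),1,1),(pose(p+[-.05,0,.14],a),1,1)])
s=pose(p+[-.05,0,.14],a);gr=lambda i,z:np.array([-.007,(i-1.5)*.066,z])
rows([(pose([-.05,-.14,.2],a,F=RACK),1,1),(pose(gr(2,.12),a,F=RACK),1,1),(pose(gr(2,.085),a,F=RACK),1,1)],s)
```

```text
39.725 q [-0.76  0.39  1.85  0.19  0.77  0.7 ] [ 0.5185 -0.2712  0.0212] f [-1.5  8.2  9. ] op 0.283 gf 58.29054594039917
tilt 0.199 in bin [-0.009  -0.0843  0.0418] lid th -0.283 L 0.1083
14 -0 -69 0 0 0 1; -21 -0 -147 0 0 0 1

-17 -375 -22 0.04 0 -0.20 1; -26 -553 58 0.04 0 -0.20 1; -33 -553 92 0.04 0 -0.20 1
```

Request:
carry_out(deltas="14 0 -69 0 0 0 1; 14 0 -69 0 0 0 1; -21 0 -147 0 0 0 1; -21 0 -147 0 0 0 1; -21 0 -147 0 0 0 1; -21 0 -147 0 0 0 1")

```text
time_s: 40.48
eef_pos: [0.4679, -0.2705, 0.1584]
eef_rot: [0.0, 0.995, -0.011, 0.098]
wrist_force: [0.2, -0.7, -5.1]
opening: 0.28
grasp_force: 61.0
```

Request:
carry_out(deltas="-17 -120 -22 0.01 0 -0.06 1; -17 -180 -22 0.02 0 -0.1 1; -17 -240 -22 0.03 0 -0.14 1; -17 -300 -22 0.04 0 -0.2 1; -17 -375 -22 0.04 0 -0.2 1; -20 -450 -10 0.04 0 -0.2 1; -23 -510 0 0.04 0 -0.2 1; -26 -553 30 0.04 0 -0.2 1; -26 -553 58 0.04 0 -0.2 1; -33 -553 85 0.04 0 -0.2 1; -33 -553 92 0.04 0 -0.2 1; -33 -553 92 0.04 0 -0.2 1")

```text
time_s: 41.98
eef_pos: [0.4651, 0.2819, 0.0622]
eef_rot: [-0.009, 0.991, 0.091, 0.097]
wrist_force: [-0.5, -0.3, -4.5]
opening: 0.287
grasp_force: 61.4
```

Run:
```python
from h import *
st(); a=.2
print((R.from_euler('z',-RACK[2])).apply(cur()[0]-[RACK[0],RACK[1],0]).round(4))
rows([(pose([-.007,.0345,.047],a,F=RACK),1,1)])
```

```text
41.975 q [ 0.35  0.23  1.95 -0.05  0.77  1.76] [0.4651 0.2819 0.0622] f [-0.5 -0.3 -4.5] op 0.287 gf 61.37343764305115
[-0.0069  0.032   0.0622]
-3 -3 36 0 0 0.01 1
```

Request:
carry_out(deltas="-1 -3 18 0 0 0 1; -3 -3 30 0 0 0 1; -3 -3 36 0 0 0 1; -3 -3 36 0 0 0 1; -3 -3 36 0 0 0 1")

```text
time_s: 42.6
eef_pos: [0.4695, 0.2861, 0.0278]
eef_rot: [-0.009, 0.991, 0.091, 0.099]
wrist_force: [-0.4, 0.2, -4.4]
opening: 0.283
grasp_force: 61.5
```

Request:
carry_out(deltas="0 0 2 0 0 0 1; 0 0 2 0 0 0 0.7; 0 0 2 0 0 0 0.5; 0 0 2 0 0 0 0.45; 0 0 2 0 0 0 0.45; 0 0 -40 0 0 0 0.45; -20 0 -100 0 0 0 0.45; -40 0 -170 0 0 0 0.45; -60 60 -200 0 0 0.1 0.45; -60 120 -220 0 0 0.19 0.45; -60 180 -220 0 0 0.19 0.45; -60 180 -220 0 0 0.19 0.45")

```text
time_s: 44.1
eef_pos: [0.4025, 0.0867, 0.2323]
eef_rot: [-0.017, 0.995, -0.007, 0.099]
wrist_force: [-0.7, -0.2, 0.5]
opening: 0.551
grasp_force: 0.0
```

Run:
```python
from h import *
inbin()
look('l14',(60,300,140,460),(130,250,140,420))
```

```text
44.1 q [-0.13 -0.38  2.13  0.06  1.2   1.44] [0.4025 0.0867 0.2323] f [-0.7 -0.2  0.5] op 0.551 gf 0.0
tilt 0.198 in bin [-0.1341  0.2698  0.2529] lid th 0.668 L 0.2919
```

View pics/l14.png

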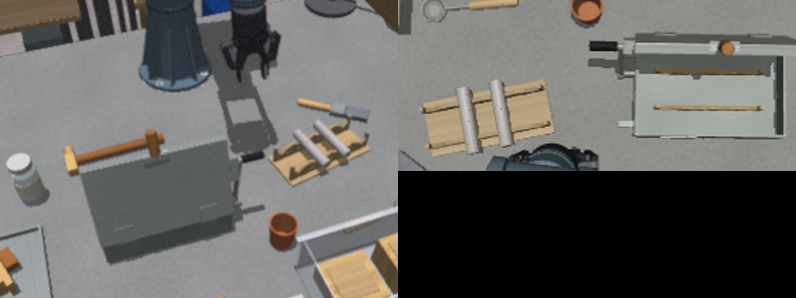

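Both bars lie in grooves 1 and 2 (crop (500,113) and (467,120)), the bin is empty, the lid is propped, and the bench items are unmoved. Next I take the handle again, at lid 1.295.

Run:
```python
from h import *
q=pose(lid(1.31,.219),-.08)
rows([(pose(lid(1.31,.219)+[-.03,0,.13],-.08),1,.5),(pose(lid(1.31,.219)+[0,0,.09],-.08),1,.5),(q,1,.5)])
N=6; rows([(pose(lid(1.31+.31*k/N,.219),-.08-.17*k/N),1,1) for k in range(1,N+1)],q)
```

```text
167 270 -143 -0.04 -0.27 0.02 0.5; 189 272 -98 -0.04 -0.27 0.02 0.5; 171 275 -10 -0.04 -0.27 0.02 0.5

10 -0 -3 0 -0.03 0 1; 21 0 -6 0 -0.06 0 1; 31 -0 -8 0 -0.09 0 1; 42 -0 -10 0 -0.11 0 1; 52 -0 -11 0 -0.14 0 1; 63 -0 -12 0 -0.17 0 1
```

Request:
carry_out(deltas="20 30 -160 0 -0.1 0 0.5; 20 30 -160 0 -0.1 0 0.5; 20 30 -160 0 -0.1 0 0.5; 167 270 -143 -0.04 -0.27 0.02 0.5; 167 270 -143 -0.04 -0.27 0.02 0.5; 167 270 -143 -0.04 -0.27 0.02 0.5; 167 270 -143 -0.04 -0.27 0.02 0.5; 167 270 -143 -0.04 -0.27 0.02 0.5; 167 270 -143 -0.04 -0.27 0.02 0.5; 189 272 -98 -0.04 -0.27 0.02 0.5; 189 272 -98 -0.04 -0.27 0.02 0.5; 189 272 -98 -0.04 -0.27 0.02 0.5")

```text
time_s: 45.7
eef_pos: [0.5672, -0.1849, 0.354]
eef_rot: [0.0, 0.999, -0.011, -0.038]
wrist_force: [0.6, 0.1, -0.3]
opening: 0.503
grasp_force: 0.0
```

Run:
```python
from h import *
inbin()
rows([(pose(lid(1.31,.219),-.08),1,.5)])
```

```text
45.7 q [-0.49  0.21  1.33 -0.04  1.67  1.1 ] [ 0.5672 -0.1849  0.354 ] f [ 0.6  0.1 -0.3] op 0.503 gf 0.0
tilt -0.076 in bin [0.0432 0.0034 0.3749] lid th 1.401 L 0.3073
6 3 90 0 0 0 0.5
```

Request:
carry_out(deltas="3 3 40 0 0 0 0.5; 5 3 70 0 0 0 0.5; 6 3 90 0 0 0 0.5; 6 3 90 0 0 0 0.5; 6 3 90 0 0 0 1; 6 3 90 0 0 0 1; 6 3 90 0 0 0 1; 6 3 90 0 0 0 1; 6 3 90 0 0 0 1")

```text
time_s: 46.82
eef_pos: [0.567, -0.1886, 0.2656]
eef_rot: [-0.0, 0.999, -0.012, -0.037]
wrist_force: [-0.9, 6.1, 3.8]
opening: 0.24
grasp_force: 59.0
```

Request:
carry_out(deltas="10 0 -3 0 -0.03 0 1; 21 0 -6 0 -0.06 0 1; 31 0 -8 0 -0.09 0 1; 42 0 -10 0 -0.11 0 1; 52 0 -11 0 -0.14 0 1; 63 0 -12 0 -0.17 0 1; 63 0 -12 0 -0.17 0 1; 63 0 -12 0 -0.17 0 1")

```text
time_s: 47.82
eef_pos: [0.6301, -0.1905, 0.2714]
eef_rot: [-0.001, 0.992, -0.012, -0.122]
wrist_force: [-0.5, 5.3, -0.1]
opening: 0.238
grasp_force: 60.1
```

Run:
```python
from h import *
inbin()
b=vision.camera("top");cv2.imwrite("pics/t15.png",b)
# black grip blob of the stay
m=(b[150:175,262:305].max(2)<60).astype(np.uint8);n,_,s,c=cv2.connectedComponentsWithStats(m)
for i in range(1,n):
    if s[i,4]>20: print(s[i],c[i]+[262,150])
W=lambda p:R.from_euler('z',BIN[2]).apply(p)+[BIN[0],BIN[1],0]
for g in (1.763,1.73): print(proj("top",W(stay(g,.206))).round(1))
```

```text
47.825 q [-0.43  0.51  1.12 -0.1   1.74  1.16] [ 0.6301 -0.1905  0.2714] f [-0.5  5.3 -0.1] op 0.238 gf 60.10264992713928
tilt -0.245 in bin [ 0.1097 -0.0006  0.2918] lid th 1.638 L 0.2203
[ 13   7  20   7 133] [284.14285714 160.        ]
[[282.1 160.4]]
[[282.  162.4]]
```

The lid is up at about 1.62–1.64 and the stay is back on its stop. Release the handle and go to the stay grip.

Run:
```python
from h import *
t,r=cur(); up=-r.apply([0,0,1]); s=(t+up*.1,r); Y=np.pi/2
S=stay(1.763,.208)+[0,0,.003]; u=np.array([np.sin(.29),0,np.cos(.29)])
rows([(pose(S+u*.17,-.29,Y,g=.022),1,.6),(pose(S,-.29,Y,g=.022),1,.6)],s)
```

```text
-17 -209 39 0.04 -0.03 -1.57 0.6; -24 -209 209 0.04 -0.03 -1.57 0.6
```

Request:
carry_out(deltas="0 0 0 0 0 0 0.5; 0 0 0 0 0 0 0.5; 0 0 0 0 0 0 0.5; 0 0 -25 0 0 0 0.5; 0 0 -60 0 0 0 0.5; 0 0 -100 0 0 0 0.5; 0 0 -100 0 0 0 0.5")

```text
time_s: 48.75
eef_pos: [0.6557, -0.1927, 0.3721]
eef_rot: [0.001, 0.993, -0.013, -0.119]
wrist_force: [-1.0, -0.9, -0.1]
opening: 0.5
grasp_force: 0.0
```

Request:
carry_out(deltas="-17 -209 0 0.04 -0.03 -1.57 0.6; -17 -209 0 0.04 -0.03 -1.57 0.6; -17 -209 0 0.04 -0.03 -1.57 0.6; -17 -209 0 0.04 -0.03 -1.57 0.6; -17 -209 0 0.04 -0.03 -1.57 0.6; -17 -209 0 0.04 -0.03 -1.57 0.6; -17 -209 0 0.04 -0.03 -1.57 0.6; -17 -209 0 0.04 -0.03 -1.57 0.6; -17 -209 0 0.04 -0.03 -1.57 0.6; -17 -209 39 0.04 -0.03 -1.57 0.6; -17 -209 39 0.04 -0.03 -1.57 0.6")

```text
time_s: 50.12
eef_pos: [0.6314, 0.0176, 0.3294]
eef_rot: [-0.108, 0.709, 0.69, -0.102]
wrist_force: [-0.2, 0.6, -0.2]
opening: 0.397
grasp_force: 0.0
```

Run:
```python
from h import *
inbin(.022); Y=np.pi/2
Q=pose(stay(1.763,.208)+[0,0,.003],-.29,Y,g=.022)
rows([(Q,1,.6)])
```

```text
50.125 q [-0.14  0.47  1.07 -0.03  1.9  -0.12] [0.6314 0.0176 0.3294] f [-0.2  0.6 -0.2] op 0.397 gf 0.0
tilt -0.298 in bin [0.107  0.2074 0.3504] lid th 1.614 L 0.2787
-0 2 164 -0.01 -0.01 0 0.6
```

Request:
carry_out(deltas="0 2 60 0 0 0 0.6; 0 2 110 0 0 0 0.6; 0 2 145 0 0 0 0.6; 0 2 164 0 0 0 0.6; 0 2 164 0 0 0 0.6; 0 2 164 0 0 0 1; 0 2 164 0 0 0 1; 0 2 164 0 0 0 1; 0 2 164 0 0 0 1; 0 2 164 0 0 0 1")

```text
time_s: 51.38
eef_pos: [0.589, 0.0193, 0.1783]
eef_rot: [-0.105, 0.709, 0.69, -0.099]
wrist_force: [-4.9, -0.2, 4.2]
opening: 0.183
grasp_force: 58.8
```

Run:
```python
from h import *
p=inbin(.022); Y=np.pi/2; print(np.arctan2(p[2]-.032,.03-p[0]),np.hypot(p[2]-.032,.03-p[0]))
N=24; P=lambda k:pose(stay(1.755*(1-k/N),.208,.163)+[0,0,.003],-.29+.44*k/N,Y,g=.022)
rows([(P(k),1,1) for k in range(1,N+1)],(cur()[0],cur()[1]))
```

```text
51.375 q [-0.15  0.47  1.38 -0.03  1.59 -0.12] [0.589  0.0193 0.1783] f [-4.9 -0.2  4.2] op 0.183 gf 58.773295283317566
tilt -0.29 in bin [0.0644 0.208  0.1994] lid th 1.335 L 0.131
1.7732957091305594 0.17084343014342002
-0 -15 7 -0.02 0 0 1; -0 -26 9 -0.04 0 0 1; -0 -37 13 -0.05 0 0 1; -0 -48 17 -0.07 0 0 1; -0 -58 22 -0.09 0 0 1; -0 -68 28 -0.11 0 0 1; -0 -78 34 -0.13 0 0 1; -0 -87 41 -0.15 0 0 1; -0 -95 49 -0.16 0 0 1; -0 -103 58 -0.18 0 0 1; -0 -110 67 -0.20 0 0 1; -0 -117 76 -0.22 0 0 1

-0 -123 86 -0.24 0 0 1; -1 -128 97 -0.26 0 0 1; -1 -132 108 -0.27 0 0 1; -1 -136 119 -0.29 0 0 1; -1 -138 130 -0.31 0 0 1; -1 -140 142 -0.33 0 0 1; -1 -141 154 -0.35 0 0 1; -1 -141 165 -0.37 0 0 1; -1 -140 177 -0.38 0 0 1; -1 -139 189 -0.40 0 0 1; -1 -136 200 -0.42 0 0 1; -1 -133 212 -0.44 0 0 1
```

Request:
carry_out(deltas="0 0 0 0 0 0 0.7; 0 0 0 0 0 0 0.65; 0 0 3 0 0 0 0.65; 0 0 7 0 0 0 0.65; 0 0 7 0 0 0 0.65; 0 0 7 0 0 0 1; 0 0 7 0 0 0 1; 0 0 7 0 0 0 1; 0 0 7 0 0 0 1")

```text
time_s: 52.5
eef_pos: [0.5861, 0.0196, 0.1692]
eef_rot: [-0.106, 0.709, 0.69, -0.1]
wrist_force: [-4.1, 0.1, 1.8]
opening: 0.191
grasp_force: 58.4
```

Run:
```python
from h import *
for g in(.012,.022):p=inbin(g)
Y=np.pi/2; t,r=cur(); s=stay(1.763,.208); 
z=r.apply([0,0,1]); g=float(z@(t-(R.from_euler('z',BIN[2]).apply(s)+[BIN[0],BIN[1],0]))); print("g",g)
N=24; P=lambda k:pose(stay(1.763*(1-k/N),.208),-.29+.44*k/N,Y,g=g)
print((P(0)[0]-t)*1000)
rows([(P(k),1,1) for k in range(1,N+1)],P(0))
```

```text
52.5 q [-0.15  0.47  1.39 -0.03  1.57 -0.12] [0.5861 0.0196 0.1692] f [-4.1  0.1  1.8] op 0.191 gf 58.445085883140564
tilt -0.291 in bin [0.0587 0.2083 0.1807] lid th 1.248 L 0.1146
52.5 q [-0.15  0.47  1.39 -0.03  1.57 -0.12] [0.5861 0.0196 0.1692] f [-4.1  0.1  1.8] op 0.191 gf 58.445085883140564
tilt -0.291 in bin [0.0616 0.2082 0.1903] lid th 1.295 L 0.1229
g 0.021256376432093164
[-0.6361817  -0.29453789  0.18726288]
0 -11 2 -0.02 0 0 1; 0 -22 4 -0.04 0 0 1; 0 -33 7 -0.06 0 0 1; -0 -44 11 -0.07 0 0 1; 0 -54 16 -0.09 0 0 1; 0 -64 22 -0.11 0 0 1; -0 -74 28 -0.13 0 0 1; 0 -83 35 -0.15 0 0 1; 0 -91 43 -0.17 0 0 1; 0 -99 51 -0.18 0 0 1; -0 -107 60 -0.20 0 0 1; 0 -113 70 -0.22 0 0 1

-0 -119 80 -0.24 0 0 1; 0 -124 90 -0.26 0 0 1; 0 -128 101 -0.28 0 0 1; -0 -132 112 -0.29 0 0 1; -0 -134 123 -0.31 0 0 1; -0 -136 135 -0.33 0 0 1; -0 -137 146 -0.35 0 0 1; -0 -137 158 -0.37 0 0 1; 0 -137 170 -0.39 0 0 1; 0 -135 181 -0.40 0 0 1; -0 -133 193 -0.42 0 0 1; -0 -129 204 -0.44 0 0 1
```

Well centred now. Swing down, first half.

Request:
carry_out(deltas="0 -11 2 -0.02 0 0 1; 0 -22 4 -0.04 0 0 1; 0 -33 7 -0.06 0 0 1; 0 -44 11 -0.07 0 0 1; 0 -54 16 -0.09 0 0 1; 0 -64 22 -0.11 0 0 1; 0 -74 28 -0.13 0 0 1; 0 -83 35 -0.15 0 0 1; 0 -91 43 -0.17 0 0 1; 0 -99 51 -0.18 0 0 1; 0 -107 60 -0.20 0 0 1; 0 -113 70 -0.22 0 0 1")

```text
time_s: 54.0
eef_pos: [0.4585, 0.0233, 0.1346]
eef_rot: [-0.026, 0.716, 0.697, -0.022]
wrist_force: [-0.6, 1.4, 3.7]
opening: 0.187
grasp_force: 62.2
```

Run:
```python
from h import *
p=inbin(.0213); print(np.arctan2(p[2]-.032,.03-p[0]),np.hypot(p[2]-.032,.03-p[0]))
Y=np.pi/2;N=24; P=lambda k:pose(stay(1.763*(1-k/N),.208),-.29+.44*k/N,Y,g=.0213)
print("cmd-meas",(P(12)[0]-cur()[0])*1000)
rows([(P(k),1,1) for k in range(13,N+1)],P(12))
```

```text
54.0 q [-0.2   0.09  1.93 -0.01  1.2  -0.17] [0.4585 0.0233 0.1346] f [-0.6  1.4  3.7] op 0.187 gf 62.183271646499634
tilt -0.068 in bin [-0.071   0.2086  0.1559] lid th 0.468 L 0.186
0.8868131157841371 0.15981649202207154
cmd-meas [-1.27360344 -0.69602672  0.14579179]
-0 -8 8 -0.02 0 0 1; -0 -15 17 -0.04 0 0 1; -0 -22 27 -0.05 0 0 1; -0 -27 37 -0.07 0 0 1; -0 -33 47 -0.09 0 0 1; -0 -37 58 -0.11 0 0 1; -0 -40 69 -0.13 0 0 1; -0 -43 81 -0.15 0 0 1; -0 -45 92 -0.17 0 0 1; -0 -46 104 -0.18 0 0 1; -0 -46 116 -0.20 0 0 1; -0 -45 127 -0.22 0 0 1
```

Request:
carry_out(deltas="0 -8 8 -0.02 0 0 1; 0 -15 17 -0.04 0 0 1; 0 -22 27 -0.05 0 0 1; 0 -27 37 -0.07 0 0 1; 0 -33 47 -0.09 0 0 1; 0 -37 58 -0.11 0 0 1; 0 -40 69 -0.13 0 0 1; 0 -43 81 -0.15 0 0 1; 0 -45 92 -0.17 0 0 1; 0 -46 104 -0.18 0 0 1; 0 -46 116 -0.2 0 0 1; 0 -45 126 -0.22 0 0 1")

```text
time_s: 55.5
eef_pos: [0.405, 0.0249, 0.0118]
eef_rot: [0.053, 0.715, 0.695, 0.054]
wrist_force: [-0.3, -0.2, 5.0]
opening: 0.191
grasp_force: 68.6
```

Run:
```python
from h import *
p=inbin(.0213); print(np.arctan2(p[2]-.032,.03-p[0]),np.hypot(p[2]-.032,.03-p[0]))
t,r=cur(); s=(t+[0,0,.3],r)
L=lid(1.625,.219); u=np.array([np.sin(.25),0,np.cos(.25)])
rows([(s,1,.65),(pose(L+[-.08,0,.16],-.1),1,.5),(pose(L+u*.09,-.25),1,.5)])
```

```text
55.5 q [-0.27  0.08  2.28  0.07  0.64 -0.29] [0.405  0.0249 0.0118] f [-0.3 -0.2  5. ] op 0.191 gf 68.57008337974548
tilt 0.151 in bin [-0.1292  0.2088  0.0328] lid th -0.173 L 0.2276
0.005096163967654591 0.15916500552723878
1 45 -297 0 0 0 0.65; -207 216 -390 0.19 -0.20 1.56 0.5; -207 304 -304 0.31 -0.32 1.55 0.5
```

Request:
carry_out(deltas="0 0 0 0 0 0 0.65; 0 0 0 0 0 0 0.65; 0 0 0 0 0 0 0.65; 0 3 -20 0 0 0 0.65; 0 8 -60 0 0 0 0.65; 0 17 -120 0 0 0 0.65; 0 27 -180 0 0 0 0.65; 0 36 -240 0 0 0 0.6; 1 45 -297 0 0 0 0.55; 1 45 -297 0 0 0 0.5")

```text
time_s: 56.75
eef_pos: [0.4071, 0.0244, 0.318]
eef_rot: [0.056, 0.714, 0.695, 0.056]
wrist_force: [0.2, -0.4, -0.5]
opening: 0.501
grasp_force: 0.0
```

Run:
```python
from h import *
st()
L=lid(1.625,.219); u=np.array([np.sin(.25),0,np.cos(.25)])
rows([(pose(L+[-.08,0,.16],-.1),1,.5),(pose(L+u*.09,-.25),1,.5)])
b=vision.camera("top"); cv2.imwrite("pics/t17.png",b)
m=(b[225:250,262:305].max(2)<60).astype(np.uint8);n,_,s,c=cv2.connectedComponentsWithStats(m)
for i in range(1,n):
    if s[i,4]>20: print(s[i],c[i]+[262,225])
W=lambda p:R.from_euler('z',BIN[2]).apply(p)+[BIN[0],BIN[1],0]
print(proj("top",W(stay(0,.206))), proj("top",W(lid(1.625,.243,0))))
```

```text
56.75 q [-0.27 -0.42  1.98  0.04  1.43 -0.24] [0.4071 0.0244 0.318 ] f [ 0.2 -0.4 -0.5] op 0.501 gf 0.0
-208 169 -86 0.20 -0.21 1.56 0.5; -208 255 1 0.32 -0.32 1.55 0.5

[  1   0  32  16 100] [281.68 229.86]
[ 0  4 26 10 69] [275.13043478 232.30434783]
[[283.82987847 238.50781985]] [[371.9105552  130.50303745]]
```

Request:
carry_out(deltas="-100 60 -86 0.1 -0.1 0.8 0.5; -100 60 -86 0.1 -0.1 0.8 0.5; -100 60 -86 0.1 -0.1 0.8 0.5; -208 169 -86 0.20 -0.21 1.56 0.5; -208 169 -86 0.20 -0.21 1.56 0.5; -208 169 -86 0.20 -0.21 1.56 0.5; -208 169 -86 0.20 -0.21 1.56 0.5; -208 169 -86 0.20 -0.21 1.56 0.5; -208 169 -86 0.20 -0.21 1.56 0.5; -208 255 1 0.32 -0.32 1.55 0.5; -208 255 1 0.32 -0.32 1.55 0.5; -208 255 1 0.32 -0.32 1.55 0.5")

```text
time_s: 58.3
eef_pos: [0.651, -0.1889, 0.3348]
eef_rot: [-0.008, 0.99, -0.014, -0.138]
wrist_force: [-1.2, 0.3, -0.8]
opening: 0.499
grasp_force: 0.0
```

Run:
```python
from h import *
inbin()
q=pose(lid(1.625,.219),-.25)
rows([(q,1,.5)])
look('l18',(60,300,140,460),(90,290,220,440))
N=24; rows([(pose(lid(1.625*(1-k/N),.219),-.25+.95*k/N),1,1) for k in range(1,N+1)],q)
```

```text
58.3 q [-0.41  0.56  0.92 -0.1   1.91  1.16] [ 0.651  -0.1889  0.3348] f [-1.2  0.3 -0.8] op 0.499 gf 0.0
tilt -0.276 in bin [0.1313 0.0013 0.355 ] lid th 1.698 L 0.2853
-1 2 68 -0.01 0.03 0 0.5

-14 -0 3 0 0.04 0 1; -27 -0 7 0 0.08 0 1; -40 -0 12 0 0.12 0 1; -53 -0 18 0 0.16 0 1; -65 -0 25 0 0.20 0 1; -77 -0 32 0 0.24 0 1; -88 -0 41 0 0.28 0 1; -99 -0 50 0 0.32 0 1; -109 0 60 0 0.36 0 1; -118 0 70 0 0.40 0 1; -127 -0 81 0 0.44 0 1; -135 -0 93 0 0.47 0 1

-142 -0 105 0 0.51 0 1; -148 0 118 0 0.55 0 1; -153 -0 131 0 0.59 0 1; -157 -0 145 0 0.63 0 1; -161 0 158 0 0.67 0 1; -163 -0 172 0 0.71 0 1; -165 0 187 0 0.75 0 1; -165 0 201 0 0.79 0 1; -165 -0 215 0 0.83 0 1; -163 -0 229 0 0.87 0 1; -161 0 243 0 0.91 0 1; -157 -0 257 0 0.95 0 1
```

View pics/l18.png

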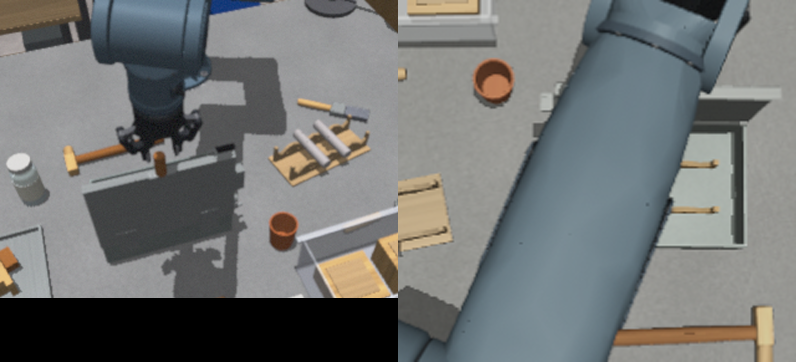

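The lid is upright, the stay is folded (grip low at (225,149)), both bars are on the rack, and the fingers are over the handle. I'll grip and shut the lid.

Request:
carry_out(deltas="0 1 40 0 0.03 0 0.5; 0 2 60 0 0.03 0 0.5; -1 2 68 0 0.03 0 0.5; -1 2 68 0 0.03 0 0.5; -1 2 68 0 0.03 0 1; -1 2 68 0 0.03 0 1; -1 2 68 0 0.03 0 1; -1 2 68 0 0.03 0 1; -1 2 68 0 0.03 0 1")

```text
time_s: 59.52
eef_pos: [0.6339, -0.1905, 0.2853]
eef_rot: [-0.004, 0.994, -0.014, -0.112]
wrist_force: [0.0, 3.6, 7.3]
opening: 0.235
grasp_force: 59.3
```

Run:
```python
from h import *
inbin()
N=24; rows([(pose(lid(1.625*(1-k/N),.219),-.25+.95*k/N),1,1) for k in range(1,13)])
```

```text
59.525 q [-0.43  0.5   1.1  -0.08  1.75  1.16] [ 0.6339 -0.1905  0.2853] f [0.  3.6 7.3] op 0.235 gf 59.26059186458588
tilt -0.225 in bin [ 0.1131 -0.0006  0.3058] lid th 1.648 L 0.2345
-13 -0 18 -0.01 0.01 0 1; -27 -0 22 0 0.05 0 1; -40 -0 27 0 0.09 0 1; -53 -0 32 0 0.13 0 1; -65 -0 38 0 0.17 0 1; -77 -0 46 0 0.21 0 1; -89 0 54 0 0.25 0 1; -100 0 63 0 0.29 0 1; -110 0 72 0 0.33 0 1; -119 0 83 0 0.37 0 1; -128 0 94 0 0.41 0 1; -136 0 105 0 0.45 0 1
```

Request:
carry_out(deltas="0 0 0 0 0 0 0.6; 0 0 0 0 0 0 0.5; 0 0 7 0 0 0 0.5; 0 0 14 0 0 0 0.5; 0 0 14 0 0 0 0.5; 0 0 14 0 0 0 1; 0 0 14 0 0 0 1; 0 0 14 0 0 0 1; 0 0 14 0 0 0 1")

```text
time_s: 60.65
eef_pos: [0.6299, -0.1904, 0.2695]
eef_rot: [-0.004, 0.993, -0.015, -0.114]
wrist_force: [0.7, 5.9, 1.4]
opening: 0.24
grasp_force: 59.2
```

Run:
```python
from h import *
inbin()
N=24; rows([(pose(lid(1.63*(1-k/N),.219),-.23+.93*k/N),1,1) for k in range(1,13)])
```

```text
60.65 q [-0.43  0.5   1.13 -0.08  1.72  1.16] [ 0.6299 -0.1904  0.2695] f [0.7 5.9 1.4] op 0.24 gf 59.23477292060852
tilt -0.228 in bin [ 0.1092 -0.0006  0.2899] lid th 1.636 L 0.2184
-11 -0 2 -0.01 0.04 0 1; -25 -0 5 -0.01 0.08 0 1; -38 -0 10 -0.01 0.11 0 1; -51 -0 15 -0.01 0.15 0 1; -64 -0 22 -0.01 0.19 0 1; -76 -0 29 -0.01 0.23 0 1; -87 0 37 -0.01 0.27 0 1; -98 0 46 -0.01 0.31 0 1; -109 0 56 -0.01 0.35 0 1; -118 0 66 -0.01 0.39 0 1; -127 0 77 -0.01 0.42 0 1; -135 0 89 -0.01 0.46 0 1
```

Request:
carry_out(deltas="-11 0 2 0 0.04 0 1; -25 0 5 0 0.08 0 1; -38 0 10 0 0.11 0 1; -51 0 15 0 0.15 0 1; -64 0 22 0 0.19 0 1; -76 0 29 0 0.23 0 1; -87 0 37 0 0.27 0 1; -98 0 46 0 0.31 0 1; -109 0 56 0 0.35 0 1; -118 0 66 0 0.39 0 1; -127 0 77 0 0.42 0 1; -135 0 89 0 0.46 0 1")

```text
time_s: 62.15
eef_pos: [0.4779, -0.1859, 0.2139]
eef_rot: [-0.0, 0.993, -0.015, 0.116]
wrist_force: [-3.6, 5.1, 7.5]
opening: 0.24
grasp_force: 58.5
```

Run:
```python
from h import *
inbin()
N=24; rows([(pose(lid(max(0,1.63*(1-k/N)),.219),-.23+.93*k/N),1,1) for k in range(13,25)])
```

```text
62.15 q [-0.7  -0.1   1.95  0.16  1.11  0.84] [ 0.4779 -0.1859  0.2139] f [-3.6  5.1  7.5] op 0.24 gf 58.52303981781006
tilt 0.233 in bin [-0.0525 -0.      0.2343] lid th 0.833 L 0.2193
-12 0 8 0 0.04 0 1; -23 0 16 0 0.08 -0.01 1; -34 0 25 0 0.12 -0.01 1; -44 0 35 0 0.16 -0.01 1; -54 0 46 0 0.20 -0.01 1; -62 1 57 0 0.23 -0.01 1; -70 1 69 0 0.27 -0.01 1; -77 1 82 0 0.31 -0.01 1; -84 1 94 0 0.35 -0.01 1; -89 1 108 0 0.39 -0.01 1; -93 1 121 0 0.43 -0.01 1; -97 1 135 0 0.47 -0.01 1
```

Request:
carry_out(deltas="-12 0 8 0 0.04 0 1; -23 0 16 0 0.08 0 1; -34 0 25 0 0.12 0 1; -44 0 35 0 0.16 0 1; -54 0 46 0 0.20 0 1; -62 0 57 0 0.23 0 1; -70 0 69 0 0.27 0 1; -77 0 82 0 0.31 0 1; -84 0 94 0 0.35 0 1; -89 0 108 0 0.39 0 1; -93 0 121 0 0.43 0 1; -97 0 134 0 0.47 0 1")

```text
time_s: 63.65
eef_pos: [0.4152, -0.1842, 0.0612]
eef_rot: [0.004, 0.938, -0.015, 0.345]
wrist_force: [-29.7, 13.8, 63.8]
opening: 0.239
grasp_force: 70.3
```

Run:
```python
from h import *
inbin()
```

```text
63.65 q [-1.15 -0.05  2.48  1.12  0.71 -0.44] [ 0.4152 -0.1842  0.0612] f [-29.7  13.8  63.8] op 0.239 gf 70.25909543037415
tilt 0.705 in bin [-1.24e-01  1.00e-04  7.72e-02] lid th 0.024 L 0.219
```

Request:
carry_out(deltas="0 0 -3 0 0 0 0.7; 0 0 -3 0 0 0 0.4; 0 0 -3 0 0 0 0.4; 0 0 -3 0 0 0 0.4; 5 0 -40 0 0 0 0.4; 30 0 -80 0 0 0 0.4; 70 0 -130 0 0 0 0.4; 110 0 -180 0 0 0 0.4; 110 0 -180 0 0 0 0.4; 110 0 -180 0 0 0 0.4")

```text
time_s: 64.9
eef_pos: [0.3823, -0.1834, 0.2685]
eef_rot: [0.004, 0.939, -0.015, 0.344]
wrist_force: [-0.5, 0.5, -0.5]
opening: 0.602
grasp_force: 0.0
```

Run:
```python
from h import *
st(); b=vision.camera("top"); s=vision.camera("scene"); cv2.imwrite("pics/t20.png",b)
for n,i,rg in(("top",b,[(156,228,340,414),(156,228,307,340),(120,150,150,290),(265,295,335,430)]),("scene",s,[(185,265,208,330),(155,205,355,440),(165,200,190,275),(175,190,310,332)])):
    z=cv2.imread(f"pics/{n}0.png").astype(int)
    for r in rg: print(n,r,np.abs(z-i)[r[0]:r[1],r[2]:r[3]].mean().round(1))
c=b[180:240,155:252];h=cv2.cvtColor(c,cv2.COLOR_BGR2HSV);m=((h[...,1]<45)&(h[...,2]>150)).astype(np.uint8)
n,_,q,ce=cv2.connectedComponentsWithStats(m)
for i in range(1,n):
    if q[i,4]>40: print(q[i]+[155,180,0,0,0],ce[i]+[155,180])
```

```text
64.9 q [-1.28 -0.7   2.37  0.69  1.29  0.19] [ 0.3823 -0.1834  0.2685] f [-0.5  0.5 -0.5] op 0.602 gf 0.0
top (156, 228, 340, 414) 2.3
top (156, 228, 307, 340) 2.3
top (120, 150, 150, 290) 2.1
top (265, 295, 335, 430) 50.2
scene (185, 265, 208, 330) 3.5
scene (155, 205, 355, 440) 12.2
scene (165, 200, 190, 275) 12.2
scene (175, 190, 310, 332) 2.8
[205 186  14  47 326] [211.34355828 208.55214724]
[181 191  14  47 335] [187.85373134 213.80895522]
```

```bash
python3 -c "
from bench import ctrl
print(ctrl.hand_in())"
```

```text
the job is handed in; nothing more can be done
None
```

I handed the job in at about 65 s: both tin bars present are seated and centred in rack grooves 1 and 2, the stay is folded and the lid is shut; the lid fell shut twice on the way (one slipped grip, one bad move of mine) before I got it propped.

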